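# Tidy the waxing station between clients

### The arm

A 7-joint arm with a two-finger parallel gripper is mounted at the origin on the work surface. World frame = base frame: x ahead of the robot, y to its left, z up, the work surface at z = 0. Lengths are in m, angles in rad, forces in N, time in s.
With the tool pointing down it reaches from about 0.425 to 0.875 m from the base axis. Payload 4.7 kg.
Tool frame: the origin (TCP) lies at the very end of the fingers, on their centre line; the grasp point (between the pads) lies 19 mm behind it (ctrl.grasp_offset is the distance from the TCP to the grasp point, in m); z points along the fingers, y is the direction in which the jaws open and shut (so a half turn about z gives the same grasp; the last joint's range is limited). The gripper opens to 87 mm and grips with 3 to 60 N. Pads are 19 mm wide; open, the fingers measure 117 mm over their backs; the gripper's body (75 mm by 190 mm) begins 51 mm behind the grasp point.
Start: joints at [1.197, 0.321, -0.07, 1.45, 0.023, 1.371, -0.057], TCP at [0.246, -0.602, 0.223] pointing down, gripper open.
Joint ranges: [-2.86, 2.86], [-0.3, 2.09], [-1.38, 1.24], [0.06, 2.45], [-1.56, 4.7], [0.09, 2.05], [-2.69, 2.69]. Speed limits (rad/s): [2.57, 2.57, 3.14, 3.14, 3.14, 3.14, 3.14].

### API

Orientations are given as a rotation vector (axis times angle).
In Python, from bench import ctrl gives the robot as it stands.
- The arm moves only by the shell command python3 -m creep 'ROWS' [FORCE]. ROWS is JSON, a list that holds one entry, the list of rows, each a list of 7 numbers: the opening, from 0 (shut) to 1 (fully open), then the shift along the tool's x, y, z in mm, then the turn, a rotation vector about the tool's x, y, z in rad. In form: [[[grip, dx, dy, dz, rx, ry, rz], ...]]. A call has 1 to 5 rows; each row is the pose to reach, as a shift and turn from the pose commanded when the call began, along the tool's axes at that moment; what a row does not reach only later rows make up. A row lasts 1/10 s, in which the tool goes at most 50 mm and 8.59 degrees, less where a joint would pass 70% of its speed; a pose out of reach is approached as far as the arm can. A call with a gripper value outside its range is refused whole. The fingers move at their own pace and stop on an object; FORCE is the grip in N (left out, the last holds). Time passes only in rows, so rows that repeat a pose let the fingers close. It gives the time, the measured TCP pose, the force and the opening at its end, in the units of the state.
- ctrl.get_state(): the state, without advancing time (a new reading comes with each control period).
- ctrl.get_image(name): name is "side" or "top"; returns the picture (420x560x3 uint8, red, green, blue); there is no depth.
- ctrl.camera_params(name): a dict with "K" (3x3 intrinsics, pixels), "pose" (4x4, takes a point from camera to world coordinates). Camera axes: x right, y down, z forward; pixel columns grow to the right and rows downward; lengths in m; the calibration is good to about 2 mm. A picture is of the moment at which its call begins. camera_params takes no time and is no camera call.
- ctrl.close_job(): hands the job in, once; it reports no verdict.
The state is a dict: "time": time; "joint_positions": joint angles; "qd": joint speeds; "joint_torque": joint torques, N m; "position": TCP position; "tool_rot": TCP orientation; "ft_force": force on the tool from outside, world axes, zero at the start; "torque": the same for the moment, N m; "grip_width": opening from 0.0 (shut) to 1.0 (fully open).
Only numpy, scipy, OpenCV 4.12 (cv2) and the standard library are available. Lean on these libraries where they do the work, as an engineer would, in place of code of your own. Each camera call takes 0.05 s, during which the arm holds its last target. There are 200 camera calls.

### The job

Tidy the waxing station: first slide the warmer's heat slider to the black stand-by pointer. Then nest all the wax pans upright in one stack at the middle of the cork mat, largest at the bottom and each smaller one down inside the next, with their handles fanned out so that every two handle ends are at least 5 cm apart, and lay both lotion bottles on their sides in the wooden cradle, one in the middle of each bay. Leave the bowl, the pump bottle and the cream jar standing where they are.

Things in the scene. Friction and masses are not known exactly. Their poses are not given: they have to be found in the camera images.
- pan_a: aluminium wax pan, the largest: open pot 100 mm across at the rim (6 mm narrower at the foot), 54 mm high, wall 2.5 mm, floor 6 mm, with a straight black handle, a strap 12 mm wide and 8 mm thick, level, 54 to 62 mm above the foot. Origin: centre of the underside; z up, x along the handle to its end 110 mm from the axis; pinch it across at 78 mm. 0.1-0.25 kg. May be absent
- pan_a_tip (a point): end of pan_a's handle, 110 mm from the pan's axis, 58 mm above its foot
- pan_b: aluminium wax pan, second largest: open pot 84 mm across at the rim (6 mm narrower at the foot), 54 mm high, wall 2.5 mm, floor 6 mm, with a straight black handle, a strap 12 mm wide and 8 mm thick, level, 54 to 62 mm above the foot. Origin: centre of the underside; z up, x along the handle to its end 110 mm from the axis; pinch it across at 78 mm. 0.1-0.25 kg. May be absent
- pan_b_tip (a point): end of pan_b's handle, 110 mm from the pan's axis, 58 mm above its foot
- pan_c: aluminium wax pan, third largest: open pot 68 mm across at the rim (6 mm narrower at the foot), 54 mm high, wall 2.5 mm, floor 6 mm, with a straight black handle, a strap 12 mm wide and 8 mm thick, level, 54 to 62 mm above the foot. Origin: centre of the underside; z up, x along the handle to its end 110 mm from the axis; pinch it across at 78 mm. 0.1-0.25 kg. May be absent
- pan_c_tip (a point): end of pan_c's handle, 110 mm from the pan's axis, 58 mm above its foot
- pan_d: aluminium wax pan, the smallest: open pot 52 mm across at the rim (6 mm narrower at the foot), 54 mm high, wall 2.5 mm, floor 6 mm, with a straight black handle, a strap 12 mm wide and 8 mm thick, level, 54 to 62 mm above the foot. Origin: centre of the underside; z up, x along the handle to its end 110 mm from the axis; pinch it across at 78 mm. 0.1-0.25 kg. May be absent
- pan_d_tip (a point): end of pan_d's handle, 110 mm from the pan's axis, 58 mm above its foot
- mat: fixed round cork mat, 160 mm across, 4 mm thick; origin at the centre of its underside on the table
- bottle_1: capped white lotion bottle, closed, standing at the start: round body 44 mm in diameter and 122 mm long, then shoulder and grey cap of 26 mm diameter, 153 mm in all, 0.2 kg; origin at the centre of its base, z from base to cap
- bottle_1_mid (a point): middle of bottle_1's round body, on its axis, 61 mm from the base; the balance point lies a few mm from it
- bottle_2: capped white lotion bottle, closed, standing at the start: round body 44 mm in diameter and 122 mm long, then shoulder and grey cap of 26 mm diameter, 153 mm in all, 0.2 kg; origin at the centre of its base, z from base to cap
- bottle_2_mid (a point): middle of bottle_2's round body, on its axis, 61 mm from the base; the balance point lies a few mm from it
- cradle: fixed wooden bottle cradle: base plate 120 (x) by 180 mm (y), 28 mm thick, two side-by-side bays along its x. Each bay is two 90-degree V saddles 12 mm thick, 40 mm either side of the bay's middle, arms up to 66 mm above the table and reaching 28 mm to each side; between the saddles it is open down to the plate, so fingers can straddle a bottle there. Origin: centre of the underside, z up
- bay_1 (a point): bay 1 of the cradle, at y = +44 mm of the cradle: the point, 69 mm above the table, where the middle of a lying bottle's body comes to rest, the bottle's axis along this frame's x (cap either way)
- bay_2 (a point): bay 2 of the cradle, at y = -44 mm of the cradle: the point, 69 mm above the table, where the middle of a lying bottle's body comes to rest, the bottle's axis along this frame's x (cap either way)
- warmer: fixed white wax warmer: low console 80 mm (x) by 180 mm (y) by 30 mm high with the heat slider on it, and behind it (+x) a round heating drum 164 mm across, 105 mm high, its axis 118 mm from the console's middle. Origin: centre of the console's underside; y runs along the slider's track
- heat (a joint): position of the heat slider along its track, 0 to 0.10 m, growing towards the warmer's +y; 0.05 is the middle of the track; stiff (1.5 N friction), stays where it is left
- heat_grip (a point): middle of the top of the slider's black grip, a block 24 mm (x) by 14 mm (y, along the track) that stands 34 mm above the console; the top is 64 mm above the table. It slides along the warmer's y; pinch it across its 14 mm
- pointer: flat black wedge, the stand-by pointer beside the track (far side) on the console top, 3 to 6 mm high; it does not move in a run; origin under its middle, same axes as the warmer. The slider is on the mark when its grip's middle has the same position along the warmer's y as this origin
- jar: small white ceramic bowl, 64 mm across, 50 mm high; not part of the job; origin at its underside
- pump: clear pump bottle, 50 mm across, 170 mm high; not part of the job; origin at its underside
- cream: cream jar with black lid, 70 mm across, 60 mm high; not part of the job; origin at its underside

How it is judged:
By the outcome, as a careful person would: the job done as asked, in the order asked, and still so for the second after the job is handed in, with the robot touching nothing.
Of pan_a, pan_b, pan_c, pan_d only 3 to 4 are there at a start; the rules pass over those that are not, and their reading is None.
At some moment in a run one of pan_a, pan_b, pan_c, pan_d may be knocked a few centimetres aside while the robot is not near it.
It also fails if it takes over 210 s, if anything falls off the work surface, if the arm or the gripper's body presses on something with over 40 N, if the wrist force passes 120 N, or if a joint passes its speed limit or range.

## Working session

There is one attempt and no reset: what is moved stays moved. The work goes in short steps, Python scripts to look and compute and a shell command to move; the robot and the scene stay as the last step left them, time stands still between calls to the robot, and variables do not carry over. Pictures are saved under pics/ and viewed, about 12 in all and at most 16, crops included, and the job is handed in when it is done.

```bash
mkdir -p pics; ls
python3 - <<'E'
from bench import ctrl
import cv2,numpy as np
np.set_printoptions(precision=4,suppress=True)
for n in("top","side"):
    im=ctrl.get_image(n); cv2.imwrite(f"pics/{n}0.png",im[:,:,::-1])
    p=ctrl.camera_params(n); print(n,np.array(p["K"]),np.array(p["pose"]))
print(ctrl.get_state())
E
```

```text
pics
top [[395.2551   0.     282.4167]
 [  0.     395.2551 198.2728]
 [  0.       0.       1.    ]] [[ 0.0272 -0.9918  0.125   0.3994]
 [-0.9996 -0.027   0.003   0.0007]
 [ 0.0004 -0.125  -0.9922  1.0799]
 [ 0.      0.      0.      1.    ]]
side [[498.7275   0.     277.6578]
 [  0.     498.7275 201.6201]
 [  0.       0.       1.    ]] [[-0.6968 -0.5067  0.5077 -0.1302]
 [-0.7173  0.4862 -0.4992  0.6403]
 [ 0.0062 -0.7119 -0.7022  0.9536]
 [ 0.      0.      0.      1.    ]]
{'time': 0.1, 'joint_positions': array([ 1.197 ,  0.3218, -0.0701,  1.4516,  0.0226,  1.3708, -0.0569]), 'qd': array([-0.0002,  0.0003, -0.0002, -0.0012,  0.0001,  0.0016, -0.0015]), 'joint_torque': array([ -0.001 , -49.2571,  -0.4065, -31.3398,  -0.0643,   0.0395,
         0.0001]), 'position': array([ 0.2456, -0.6013,  0.2215]), 'tool_rot': array([-3.081 , -0.6052,  0.0007]), 'ft_force': array([-0.2048,  0.2968, -0.5442]), 'torque': array([ 0.0162, -0.0013, -0.0136]), 'grip_width': 0.9995414213076617}
```

View pics/top0.png

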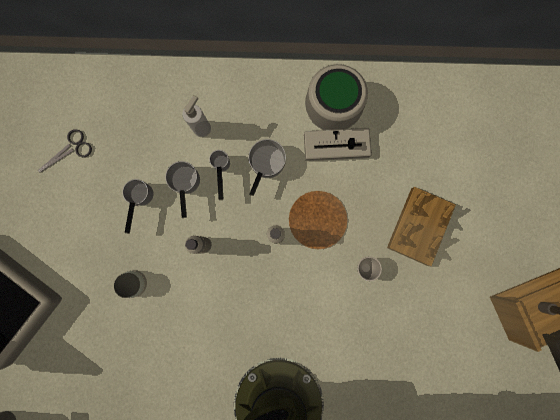

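View pics/side0.png

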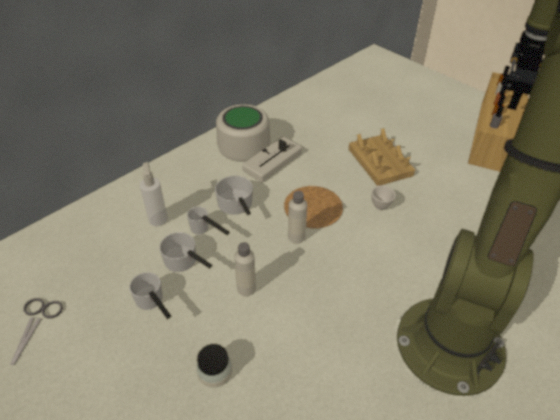

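Top view: pans at about (267,155) A, (182,177) B, (137,190) C and (220,158) D. The bottles are at (277,233) and (195,243), the mat at (318,219), the cradle at (423,226), and the slider at (351,144) with its pointer at (336,133). I'll enlarge parts of it to measure.

```bash
cat > h.py <<'E'
from bench import ctrl
import cv2,numpy as np
from scipy.spatial.transform import Rotation as R
np.set_printoptions(precision=4,suppress=True)
def ray(n,uv,z):
    p=ctrl.camera_params(n);K=np.array(p["K"]);T=np.array(p["pose"])
    d=T[:3,:3]@np.linalg.solve(K,[uv[0],uv[1],1.]);o=T[:3,3]
    return o+d*(z-o[2])/d[2]
def tri(a,b):  # top px a, side px b -> point and miss
    o=[];d=[]
    for n,uv in(("top",a),("side",b)):
        p0=ray(n,uv,0);T=np.array(ctrl.camera_params(n)["pose"]);v=p0-T[:3,3];o.append(p0);d.append(v/np.linalg.norm(v))
    s=np.linalg.lstsq(np.c_[d[0],-d[1]],o[1]-o[0],rcond=None)[0]
    q=o[0]+s[0]*d[0];r=o[1]+s[1]*d[1];return (q+r)/2,np.linalg.norm(q-r)
def proj(n,P):
    p=ctrl.camera_params(n);T=np.linalg.inv(np.array(p["pose"]));c=np.array(p["K"])@(T[:3,:3]@np.array(P)+T[:3,3]);return c[:2]/c[2]
def crop(src,x,y,w,h,s,name):
    im=cv2.imread(src)[y:y+h,x:x+w];cv2.imwrite(name,cv2.resize(im,None,fx=s,fy=s,interpolation=cv2.INTER_CUBIC))
E
python3 - <<'E'
from h import *
crop("pics/top0.png",110,115,200,150,4,"pics/c1.png")
crop("pics/top0.png",290,115,190,142,4,"pics/c2.png")
crop("pics/side0.png",120,120,200,150,4,"pics/c3.png")
E
```

```text
(no output)
```

View pics/c1.png

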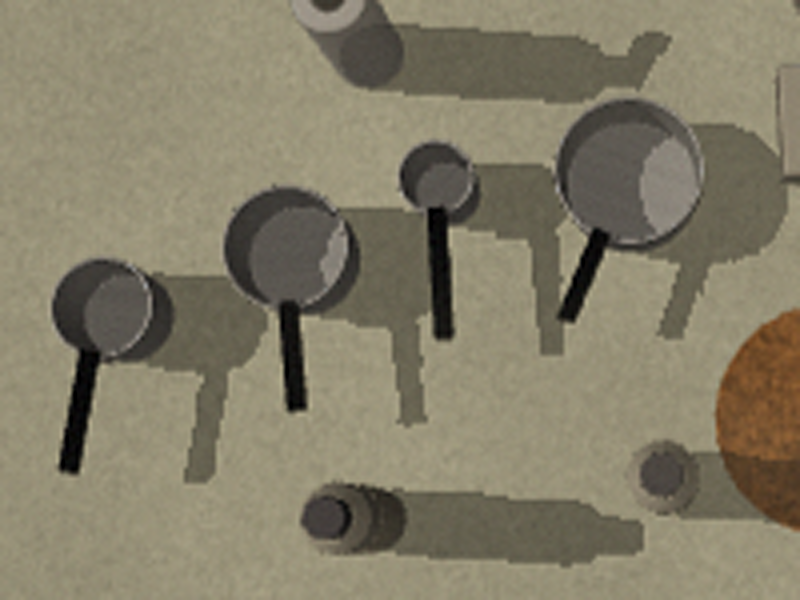

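View pics/c2.png

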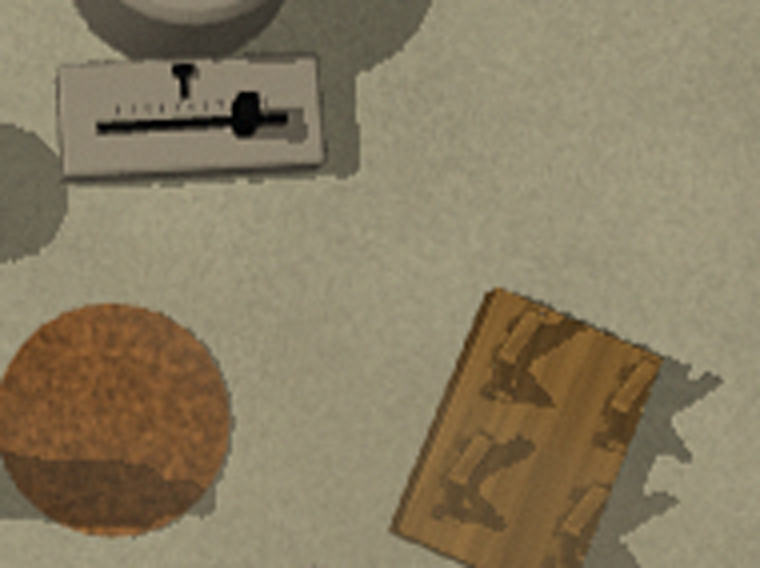

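```bash
cat >> h.py <<'E'
def handle(im,n,uv,rad=14,thr=50):  # im RGB; dark blob near uv -> minAreaRect ends
    g=im.max(2);m=((g<thr)*255).astype(np.uint8)
    k,l,st,c=cv2.connectedComponentsWithStats(m)
    best=min((i for i in range(1,k) if st[i,4]>15),key=lambda i:np.hypot(*(c[i]-uv)))
    ys,xs=np.where(l==best);p=np.c_[xs,ys].astype(np.float32)
    mu=p.mean(0);d=np.linalg.svd(p-mu,full_matrices=False)[2][0];t=(p-mu)@d
    return mu+d*(t.min()-.5),mu+d*(t.max()+.5),len(p)
def pan(n,im,huv,cuv):
    a,b,k=handle(im,n,huv)
    c=np.array(cuv,float)
    if np.hypot(*(a-c))>np.hypot(*(b-c)):a,b=b,a
    A=ray(n,a,.062);B=ray(n,b,.060);C=ray(n,c,.054)
    d=(B-A)[:2];d/=np.hypot(*d);O=B[:2]-.110*d
    return dict(n=k,tip=B[:2],yaw=np.degrees(np.arctan2(d[1],d[0])),len=np.hypot(*(B-A)[:2]),O=O,rimC=C[:2])
E
python3 - <<'E'
from h import *
im=cv2.imread("pics/top0.png")[:,:,::-1]
f=lambda u,v,x,y,s=4:np.array([x+(u+.5)/s-.5,y+(v+.5)/s-.5])
for k,h,c in(("a",(585,275),(630,171)),("b",(293,355),(290,248)),("c",(80,410),(103,307)),("d",(441,270),(438,175))):
    print(k,pan("top",im,f(*h,110,115),f(*c,110,115)))
# mat
hsv=cv2.cvtColor(np.ascontiguousarray(im),cv2.COLOR_RGB2HSV)
m=((hsv[:,:,1]>120)&(hsv[:,:,0]<20)&(hsv[:,:,2]>40)).astype(np.uint8)*255
m[:,:285]=0;m[:,352:]=0
cn=max(cv2.findContours(m,0,1)[0],key=cv2.contourArea);e=cv2.fitEllipse(cn)
print("mat",e,ray("top",e[0],.004))
g2=lambda u,v:f(u,v,290,115)
for nm,uv,z in(("grip top",(246,103),.064),("gripbase",(246,116),.05),("pointer",(184,80),.034),("trk0",(97,127),.03),("trk1",(288,118),.03),
  ("con_tl",(60,66),.03),("con_tr",(316,55),.03),("con_br",(322,163),.03),("con_bl",(65,177),.03),
  ("cr_tl",(500,290),.028),("cr_tr",(662,357),.028),("cr_bl",(402,532),.028)):
    print(nm,ray("top",g2(*uv),z)[:2])
for nm,uv in(("b1cap",(662,474)),("b2cap",(326,518))): print(nm,ray("top",f(*uv,110,115),.153)[:2])
# cradle plate
m=((hsv[:,:,1]>90)&(hsv[:,:,0]<25)&(hsv[:,:,2]>40)).astype(np.uint8)*255
m[:,:375]=0;m[:,470:]=0;m[300:]=0
cn=max(cv2.findContours(m,0,1)[0],key=cv2.contourArea);e=cv2.minAreaRect(cn);print("cradle",e,[ray("top",q,.028)[:2] for q in cv2.boxPoints(e)],ray("top",e[0],.028))
for nm,P in(("bowl",(370,268)),): print(nm,ray("top",P,.05))
E
```

```text
a {'n': 105, 'tip': array([0.5345, 0.0864]), 'yaw': np.float64(159.65104218257153), 'len': np.float64(0.06492030161866535), 'O': array([0.6377, 0.0481]), 'rimC': array([0.6367, 0.0473])}
b {'n': 125, 'tip': array([0.4709, 0.2576]), 'yaw': np.float64(-172.9728630112405), 'len': np.float64(0.0731917876828543), 'O': array([0.5801, 0.2711]), 'rimC': array([0.5788, 0.2694])}
c {'n': 198, 'tip': array([0.428 , 0.3977]), 'yaw': np.float64(-178.26420424339705), 'len': np.float64(0.1058773923996162), 'O': array([0.5379, 0.4011]), 'rimC': array([0.5363, 0.3896])}
d {'n': 152, 'tip': array([0.5205, 0.1645]), 'yaw': np.float64(-174.27182776027695), 'len': np.float64(0.08718839920090568), 'O': array([0.6299, 0.1755]), 'rimC': array([0.6305, 0.1743])}
mat ((317.5682373046875, 219.5207061767578), (56.74270248413086, 57.42841339111328), 128.90261840820312) [ 0.4791 -0.0934  0.004 ]
grip top [ 0.6862 -0.1733]
gripbase [ 0.6813 -0.1758]
pointer [ 0.7096 -0.1362]
trk0 [ 0.6763 -0.0779]
trk1 [ 0.6861 -0.2078]
con_tl [ 0.7184 -0.0518]
con_tr [ 0.7309 -0.2269]
con_br [ 0.6554 -0.231 ]
con_bl [ 0.641  -0.0568]
cr_tl [ 0.5718 -0.3511]
cr_tr [ 0.5293 -0.4589]
cr_bl [ 0.4083 -0.2841]
b1cap [0.4336 0.0183]
b2cap [0.4027 0.2131]
cradle ((421.4112243652344, 225.78697204589844), (48.24644088745117, 67.71907043457031), 22.380136489868164) [array([ 0.4072, -0.2737]), array([ 0.5766, -0.3441]), array([ 0.53  , -0.4629]), array([ 0.3625, -0.3906])] [ 0.4682 -0.3677  0.028 ]
bowl [ 0.3547 -0.2261  0.05  ]
```

View pics/c3.png

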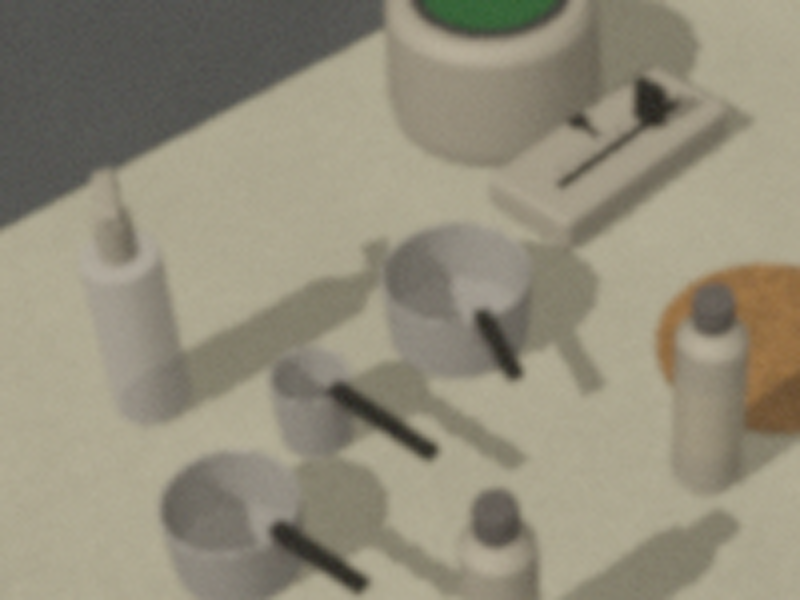

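Pans A, B, D and the slider are measured to a few mm. The C handle mask merged with the pan's dark wall, so I'll redo it before grasping that pan. First the slider. I'm adding a helper that turns a world target into tool-frame shifts.

```bash
cat >> h.py <<'E'
def go(*targets):  # each (x,y,z,yaw_deg of tool x, tool pointing down): chained shifts mm / rz, each from previous
    s=ctrl.get_state();p=np.array(s["position"]);M=R.from_rotvec(s["tool_rot"])
    print("now",p,"yaw %.1f"%np.degrees(np.arctan2(*M.as_matrix()[1::-1,0])),"t",s["time"],"grip %.3f"%s["grip_width"],"j7 %.2f"%s["joint_positions"][6],"F",s["ft_force"])
    for x,y,z,w in targets:
        a=np.radians(w);N=R.from_matrix(np.c_[[np.cos(a),np.sin(a),0],[np.sin(a),-np.cos(a),0],[0,0,-1]])
        d=M.inv().apply(np.array([x,y,z])-p)*1000;r=(M.inv()*N).as_rotvec()
        print((x,y,z,w),"->",d.round(1),r.round(3));p=np.array([x,y,z]);M=N
E
python3 - <<'E'
from h import *
go((.686,-.174,.2,4.2),(.686,-.174,.044,4.2))
E
```

```text
now [ 0.2456 -0.6013  0.2215] yaw 22.2 t 0.1 grip 1.000 j7 -0.06 F [-0.2048  0.2968 -0.5442]
(0.686, -0.174, 0.2, 4.2) -> [ 569.3 -228.9   21.9] [-0.002  0.     0.315]
(0.686, -0.174, 0.044, 4.2) -> [  0.   0. 156.] [0. 0. 0.]
```

```bash
python3 -m creep '[[[1,190,-76,7,0,0,0],[1,190,-76,7,0,0,0],[1,190,-76,7,0,0,0],[1,190,-76,7,0,0,0],[1,190,-76,7,0,0,0]]]' 
python3 -m creep '[[[1,190,-76,7,0,0,0],[1,190,-76,7,0,0,0],[1,190,-76,7,0,0,0],[1,190,-76,7,0,0,0],[1,190,-76,7,0,0,0]]]'
python3 -m creep '[[[1,189,-77,8,0,0,0.31],[1,189,-77,8,0,0,0.315],[0.6,189,-77,8,0,0,0.315],[0.6,189,-77,8,0,0,0.315],[0.6,189,-77,8,0,0,0.315]]]'
python3 - <<'E'
from h import *
go((.686,-.174,.2,4.2),(.686,-.174,.044,4.2))
E
```

```text
time: 0.6
position: [0.3999, -0.452, 0.2151]
tool_rot: [-3.075, -0.624, -0.006]
ft_force: [0.3, 0.6, 0.5]
grip_width: 0.997
time: 1.1
position: [0.5454, -0.3086, 0.2079]
tool_rot: [-3.074, -0.623, -0.005]
ft_force: [-0.1, -0.1, 0.8]
grip_width: 0.997
time: 1.6
position: [0.6891, -0.1657, 0.1989]
tool_rot: [-3.133, -0.13, -0.001]
ft_force: [-0.6, 1.0, -0.2]
grip_width: 0.81
now [ 0.6891 -0.1657  0.1989] yaw 4.8 t 1.6 grip 0.810 j7 -1.38 F [-0.575   0.9622 -0.1789]
(0.686, -0.174, 0.2, 4.2) -> [-3.8  8.  -1.2] [-0.006 -0.001  0.01 ]
(0.686, -0.174, 0.044, 4.2) -> [  0.   0. 156.] [0. 0. 0.]
```

```bash
python3 -m creep '[[[0.5,-4,8,0,0,0,0.01],[0.5,-4,8,50,0,0,0.01],[0.5,-4,8,90,0,0,0.01],[0.5,-4,8,90,0,0,0.01],[0.5,-4,8,90,0,0,0.01]]]'
python3 - <<'E'
from h import *
go((.686,-.174,.044,4.2))
im=ctrl.get_image("top");cv2.imwrite("pics/top1.png",im[:,:,::-1]);crop("pics/top1.png",295,100,100,75,8,"pics/c4.png")
E
```

```text
time: 2.1
position: [0.6814, -0.185, 0.1107]
tool_rot: [3.14, 0.095, -0.003]
ft_force: [0.2, 0.2, 0.8]
grip_width: 0.51
now [ 0.6814 -0.185   0.1107] yaw 3.5 t 2.1 grip 0.510 j7 -1.39 F [0.1501 0.2053 0.8423]
(0.686, -0.174, 0.044, 4.2) -> [  5.4 -10.8  66.7] [ 0.001  0.002 -0.013]
```

View pics/c4.png

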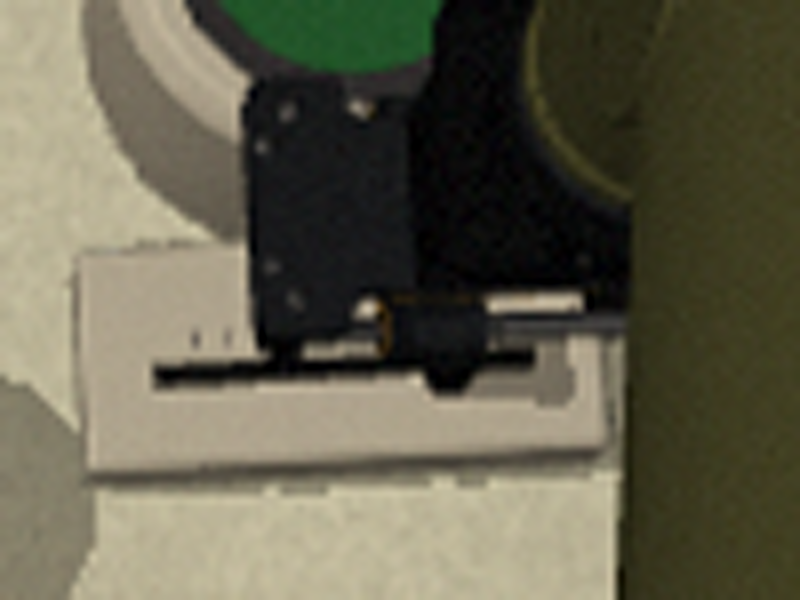

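The gripper hides the grip from the top, and the readings had not settled when I corrected. I'll add settle rows before computing corrections.

```bash
python3 -m creep '[[[0.5,5,-11,0,0,0,-0.012],[0.5,5,-11,0,0,0,-0.012],[0.5,5,-11,0,0,0,-0.012],[0.5,5,-11,0,0,0,-0.012]]]'
python3 - <<'E'
from h import *
go((.686,-.174,.044,4.2))
E
```

```text
time: 2.55
position: [0.6872, -0.1715, 0.1114]
tool_rot: [3.139, 0.118, 0.002]
ft_force: [0.5, 0.3, 0.4]
grip_width: 0.496
now [ 0.6872 -0.1715  0.1114] yaw 4.3 t 2.55 grip 0.496 j7 -1.40 F [0.5151 0.3243 0.4279]
(0.686, -0.174, 0.044, 4.2) -> [-1.5  2.3 67.4] [ 0.001 -0.001  0.002]
```

```bash
python3 -m creep '[[[0.5,-1,2,35,0,0,0],[0.5,-1,2,67,0,0,0],[0.5,-1,2,67,0,0,0],[0.5,-1,2,67,0,0,0],[0.5,-1,2,67,0,0,0]]]' 20
python3 -m creep '[[[0,0,0,0,0,0,0],[0,0,0,0,0,0,0],[0,0,0,0,0,0,0],[0,0,0,0,0,0,0],[0,0,0,0,0,0,0]]]' 20
python3 - <<'E'
from h import *
u=np.array([-.0732,.9973]);s=ctrl.get_state();print(s["position"],s["grip_width"],"need u",(np.array([.7096,-.1362])-s["position"][:2])@u)
E
```

```text
time: 3.05
position: [0.6875, -0.1739, 0.0459]
tool_rot: [3.139, 0.117, 0.005]
ft_force: [0.7, -0.8, -0.7]
grip_width: 0.5
time: 3.55
position: [0.6862, -0.1744, 0.044]
tool_rot: [3.138, 0.117, 0.001]
ft_force: [0.9, -0.7, 1.7]
grip_width: 0.156
[ 0.6862 -0.1744  0.044 ] 0.15623653612050636 need u 0.03633707135864035
```

```bash
python3 -m creep '[[[0,0,-10,0,0,0,0],[0,0,-20,0,0,0,0],[0,0,-30,0,0,0,0],[0,0,-36,0,0,0,0],[0,0,-36,0,0,0,0]]]'
python3 -m creep '[[[0,0,0,0,0,0,0],[0,0,0,0,0,0,0],[0.4,0,0,0,0,0,0],[0.4,0,0,0,0,0,0],[0.4,0,0,0,0,0,0]]]'
python3 -m creep '[[[0.4,0,0,-50,0,0,0],[0.4,0,0,-100,0,0,0],[0.4,0,0,-150,0,0,0],[0.4,-60,0,-180,0,0,0],[0.4,-110,0,-180,0,0,0]]]'
python3 -m creep '[[[0.4,-50,30,0,0,0,0],[0.4,-100,70,0,0,0,0],[0.4,-140,110,0,0,0,0],[0.4,-140,110,0,0,0,0]]]'
python3 - <<'E'
from h import *
im=ctrl.get_image("top");cv2.imwrite("pics/top2.png",im[:,:,::-1]);crop("pics/top2.png",290,100,200,150,4,"pics/c5.png");go()
E
```

```text
time: 4.05
position: [0.6831, -0.1348, 0.044]
tool_rot: [-3.137, -0.121, 0.001]
ft_force: [-1.6, 1.7, 5.0]
grip_width: 0.157
time: 4.55
position: [0.6829, -0.1378, 0.0428]
tool_rot: [-3.139, -0.117, 0.001]
ft_force: [-0.6, 0.0, -0.0]
grip_width: 0.343
time: 5.05
position: [0.5911, -0.1444, 0.2251]
tool_rot: [3.139, 0.12, 0.01]
ft_force: [-1.5, -1.6, 1.1]
grip_width: 0.4
time: 5.45
position: [0.4542, -0.2686, 0.2218]
tool_rot: [3.138, 0.109, -0.002]
ft_force: [-0.2, 0.0, 0.5]
grip_width: 0.402
now [ 0.4514 -0.2725  0.2217] yaw 3.7 t 5.5 grip 0.398 j7 -1.03 F [-2.9947 -3.208  -0.2555]
```

View pics/c5.png

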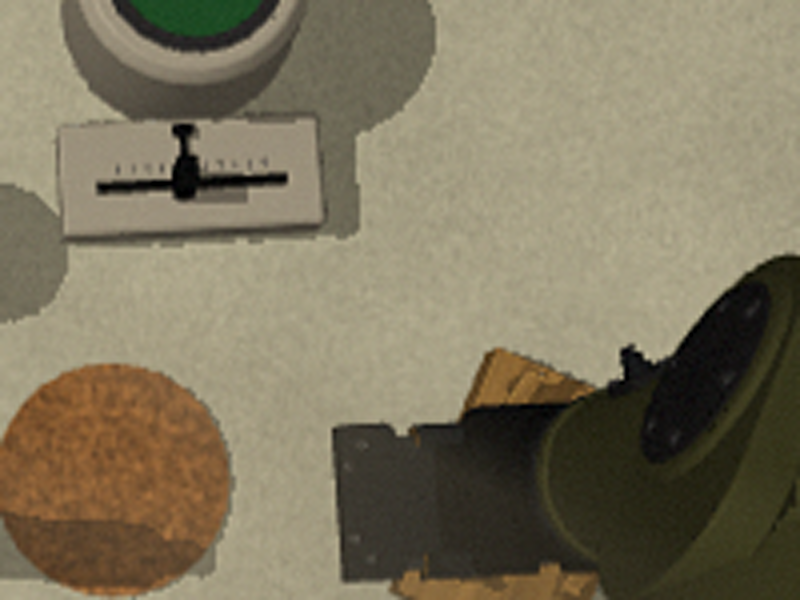

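Grip at crop (186,175) is now right beside the pointer bar at (183,130). I'll check it at sub-pixel level and against the side view.

Run:
```python
from h import *
im=cv2.imread("pics/top2.png")[:,:,::-1]
print(im[128:153,328:345].max(2))
s=ctrl.get_image("side");cv2.imwrite("pics/side2.png",s[:,:,::-1]);print(s[136:160,248:295].max(2)[:, :40:1])
```

```text
[[ 75  72  69  73  70  72  69  72  67  69  69  70  67  68  67  69  66]
 [ 93  80  88  80  79  85  82  84  86  88  85  90  89  94  94  75  81]
 [146 136 137 128 129 117 112 116 122 121 126 158 159 161 154 114 115]
 [160 159 157 160 156  58  30   2   4  15  71 150 159 152 155 159 159]
 [152 155 157 154 158   7  10  12   3   7  56 103 157 155 154 155 156]
 [158 157 150 154 156  53  15  11  18  33  87 107 158 153 156 152 155]
 [156 154 156 156 157 123  81   2  33  88 120 115 156 154 156 157 155]
 [153 155 153 152 156 160 161   7  34 113 164 157 155 153 155 154 152]
 [155 154 156 154 154 157 159  31  31 110 159 158 156 154 154 153 154]
 [155 153 154 152 156 159 159  29  18 106 156 160 153 156 152 155 155]
 [153 154 155 154 154 160 146  24  10  73 106 143 157 156 153 154 154]
 [154 153 157 153 159 157  53   4   9   4   7  76 161 150 158 153 148]
 [158 157 148 155 158 145   0  13  13  11  13  78 163 132 155 156 120]
 [158 157 105 159 158  60   2  14  14   9  11  45 154 113 160 159 156]
 [155 156  95 160 159  25  11  15   5   6   9  29 110 105 155 152 149]
 [159 159 142 163 161   0   9  13  
[... 3984 characters left out ...]
 146 156 160
  164 168 170 167]
 [146 141 141 142 146 154 160 163 168 168 168 169 167 169 169 171 166 167
  163 160 154 134 102  70  57  55  45  59  74 108 129 142 155 160 166 169
  169 168 168 164]
 [139 140 145 154 156 162 167 168 170 170 170 172 168 169 170 167 166 166
  161 156 151 137 111  81  72  68  67  74 101 131 151 158 163 167 170 167
  170 166 161 154]
 [136 145 154 160 165 167 170 168 168 168 168 168 167 167 165 164 160 159
  160 150 136 116  98  93 109 112 113 117 132 154 163 167 168 167 170 167
  163 158 150 140]
 [148 154 162 167 168 171 167 169 168 169 170 167 167 165 164 164 162 155
  148 132 109  96 103 123 141 146 146 152 156 164 168 170 167 168 167 163
  156 147 137 126]]
```

Run:
```python
from h import *
u=np.array([-.0732,.9973])
for uv,z in(((336.6,143.5),.064),((335.15,146.5),.03),((335.5,133),.035)): 
    P=ray("top",uv,z)[:2];print(P,P@u)
G=[.683,-.1377,.064]
print(proj("side",G),proj("top",G))
for dy in(-.12,.12): pass
# pans again & C
im=cv2.imread("pics/top2.png")[:,:,::-1]
f=lambda u,v:np.array([110+(u+.5)/4-.5,115+(v+.5)/4-.5])
for k,h,c in(("a",(585,275),(630,171)),("b",(293,355),(290,248)),("d",(441,270),(438,175))): print(k,pan("top",im,f(*h),f(*c)))
T=ray("top",f(68,472),.060);C=ray("top",f(103,307),.054);H=ray("top",f(89,352),.062);print("c",T,C,H,np.degrees(np.arctan2(*(T-C)[1::-1])),np.degrees(np.arctan2(*(T-H)[1::-1])),np.linalg.norm((T-C)[:2]))
```

```text
[ 0.6767 -0.1351] -0.1842763388596931
[ 0.6775 -0.1358] -0.18501618287475607
[ 0.7139 -0.1357] -0.18758377115987915
[272.7338 146.7297] [337.6074 141.209 ]
a {'n': 105, 'tip': array([0.5345, 0.0864]), 'yaw': np.float64(159.65104218257153), 'len': np.float64(0.06492030161866535), 'O': array([0.6377, 0.0481]), 'rimC': array([0.6367, 0.0473])}
b {'n': 119, 'tip': array([0.4711, 0.2575]), 'yaw': np.float64(-172.6877705254714), 'len': np.float64(0.07300295813022444), 'O': array([0.5802, 0.2715]), 'rimC': array([0.5788, 0.2694])}
d {'n': 143, 'tip': array([0.5226, 0.1645]), 'yaw': np.float64(-174.14212077399128), 'len': np.float64(0.08504182050523308), 'O': array([0.632 , 0.1757]), 'rimC': array([0.6305, 0.1743])}
c [0.4279 0.4019 0.06  ] [0.5363 0.3896 0.054 ] [0.5056 0.3935 0.062 ] 173.51461829701847 173.78541140437832 0.10911349585737179
```

The camera, comparing grip and pointer in the same picture, says the grip is about 2 mm too far towards +y. I'll nudge it back by re-gripping.

Run:
```python
from h import *
go((.6835,-.1399,.222,4.2),(.6835,-.1399,.044,4.2))
```

```text
now [ 0.4538 -0.2699  0.2217] yaw 3.8 t 5.55 grip 0.400 j7 -1.04 F [ 0.6325 -0.8986 -0.0173]
(0.6835, -0.1399, 0.222, 4.2) -> [ 237.7 -114.7   -0.9] [ 0.002  0.002 -0.008]
(0.6835, -0.1399, 0.044, 4.2) -> [  0.   0. 178.] [0. 0. 0.]
```

```bash
python3 -m creep '[[[0.4,119,-57,0,0,0,-0.008],[0.4,119,-57,0,0,0,-0.008],[0.4,119,-57,0,0,0,-0.008],[0.4,119,-57,0,0,0,-0.008]]]'
python3 -m creep '[[[0.4,119,-58,0,0,0,0],[0.4,119,-58,0,0,0,0],[0.4,119,-58,0,0,0,0],[0.4,119,-58,0,0,0,0],[0.4,119,-58,0,0,0,0]]]'
python3 -m creep '[[[0.4,0,0,50,0,0,0],[0.4,0,0,90,0,0,0],[0.4,0,0,120,0,0,0],[0.4,0,0,120,0,0,0],[0.4,0,0,120,0,0,0]]]'
python3 - <<'E'
from h import *
go((.6835,-.1399,.044,4.2))
E
```

```text
time: 5.95
position: [0.5764, -0.1927, 0.2209]
tool_rot: [-3.134, -0.144, -0.003]
ft_force: [1.0, 0.8, -0.4]
grip_width: 0.397
time: 6.45
position: [0.6858, -0.1308, 0.2207]
tool_rot: [-3.138, -0.133, 0.003]
ft_force: [-0.5, 0.2, 0.4]
grip_width: 0.4
time: 6.95
position: [0.6854, -0.1331, 0.1025]
tool_rot: [3.138, 0.127, -0.0]
ft_force: [0.7, 0.3, 0.2]
grip_width: 0.4
now [ 0.6854 -0.1331  0.1025] yaw 4.6 t 6.95 grip 0.400 j7 -1.45 F [0.6582 0.3071 0.2195]
(0.6835, -0.1399, 0.044, 4.2) -> [-2.4  6.5 58.5] [0.001 0.    0.008]
```

```bash
python3 -m creep '[[[0.4,-2,6.5,0,0,0,0],[0.4,-2,6.5,58,0,0,0],[0.4,-2,6.5,58,0,0,0],[0.4,-2,6.5,58,0,0,0],[0.4,-2,6.5,58,0,0,0]]]'
python3 -m creep '[[[0,0,0,0,0,0,0],[0,0,0,0,0,0,0],[0,0,0,0,0,0,0],[0,0,0,0,0,0,0],[0,0,0,0,0,0,0]]]' 20
python3 - <<'E'
from h import *
go((.6835,-.1399,.044,4.2))
E
```

```text
time: 7.45
position: [0.6859, -0.1385, 0.0461]
tool_rot: [3.138, 0.13, 0.005]
ft_force: [-0.1, -0.5, 0.8]
grip_width: 0.4
time: 7.95
position: [0.6851, -0.1378, 0.0446]
tool_rot: [-3.139, -0.13, -0.002]
ft_force: [-0.3, 1.6, 3.8]
grip_width: 0.161
now [ 0.6851 -0.1378  0.0446] yaw 4.8 t 7.95 grip 0.161 j7 -1.46 F [-0.3106  1.5648  3.7811]
(0.6835, -0.1399, 0.044, 4.2) -> [-1.8  1.9  0.6] [-0.    -0.001  0.01 ]
```

```bash
python3 -m creep '[[[0,-1,1.2,0,0,0,0],[0,-1,2.2,0,0,0,0],[0,-1,2.2,0,0,0,0],[0,-1,2.2,0,0,0,0],[0,-1,2.2,0,0,0,0]]]'
python3 -m creep '[[[0.4,0,0,0,0,0,0],[0.4,0,0,0,0,0,0],[0.4,0,0,0,0,0,0],[0.4,0,0,-50,0,0,0],[0.4,0,0,-90,0,0,0]]]'
python3 -m creep '[[[0.5,0,0,-50,0,0,0],[0.5,-70,-70,-60,0,0,0.15],[0.5,-110,-130,-70,0,0,0.3],[0.5,-130,-180,-70,0,0,0.43],[0.5,-130,-200,-70,0,0,0.43]]]'
python3 -m creep '[[[0.5,0,0,0,0,0,0],[0.5,0,0,0,0,0,0],[0.5,0,0,0,0,0,0]]]' 60
python3 - <<'E'
from h import *
im=ctrl.get_image("top");cv2.imwrite("pics/top3.png",im[:,:,::-1])
print(im[129:150,330:343].max(2))
go((.5639,.0748,.15,-20.3),(.5639,.0748,.039,-20.3))
E
```

```text
time: 8.45
position: [0.6852, -0.1403, 0.0446]
tool_rot: [3.139, 0.13, 0.005]
ft_force: [4.9, 2.0, 4.4]
grip_width: 0.154
time: 8.95
position: [0.682, -0.1409, 0.1332]
tool_rot: [-3.139, -0.129, 0.007]
ft_force: [0.8, -0.2, 0.5]
grip_width: 0.392
time: 9.45
position: [0.5557, 0.0116, 0.201]
tool_rot: [3.091, -0.55, -0.002]
ft_force: [1.0, 0.1, 0.6]
grip_width: 0.498
time: 9.75
position: [0.558, 0.0101, 0.2008]
tool_rot: [3.093, -0.545, -0.001]
ft_force: [0.5, -0.6, 0.4]
grip_width: 0.501
[[ 95  93  91  94  95  90  95  96  92 101 102 102 103]
 [154 140 143 126 127 128 137 133 137 177 172 174 174]
 [175 171 172  67  30   6   5   5  79 169 174 171 171]
 [170 173 171   2   7  15   6  11  66 114 174 170 169]
 [169 173 170  61  19   9  21  33  97 113 172 170 170]
 [171 168 170 138  88   0  38  95 129 130 171 171 169]
 [167 171 171 176 176   9  36 124 176 172 174 167 167]
 [170 169 170 173 174  37  37 123 176 172 173 170 170]
 [167 167 171 173 174  29  19 118 171 159 164 172 167]
 [167 169 170 172 170  49  12  81 113  64 115 177 170]
 [172 168 168 173 173  76   9  11   8   0  27 168 169]
 [159 171 170 169 167  25  10  12   8  13  18 104 179]
 [115 171 174 173 112   0  15  13  11  10  14  85 169]
 [107 172 171 170  81   0  16  18  15  12  10  69 115]
 [155 176 180 169  69   2  15  16  13  15  17  55 112]
 [159 160 161 115  34   1  10  16   8  10  17  27  50]
 [  7   8   0   7  13   4   9  17  20  13  14  10   4]
 [  8   9  21  23  19   3   6  18   8  13  13  15  36]
 [ 77  77  88  89  89   2   6   4   9   2  27  78  95]
 [178 181 180 181 182   0   8   4   4  16  79 120 119]
 [174 173 172 171 173  67  48  30  48  57 120 114 110]]
now [0.5582 0.0099 0.2007] yaw -20.0 t 9.8 grip 0.498 j7 -2.04 F [-0.1071  0.6342 -0.7402]
(0.5639, 0.0748, 0.15, -20.3) -> [-16.8 -63.   50.7] [0.001 0.001 0.005]
(0.5639, 0.0748, 0.039, -20.3) -> [  0.   0. 111.] [0. 0. 0.]
```

Slider now within about 1 mm of the pointer by camera edges. Next is pan A.

```bash
python3 -m creep '[[[0.5,-17,-50,50,0,0,0],[0.5,-17,-63,70,0,0,0],[0.5,-17,-63,70,0,0,0],[0.5,-17,-63,70,0,0,0],[0.5,-17,-63,70,0,0,0]]]'
python3 - <<'E'
from h import *
go((.5639,.0738,.039,-20.3))
E
```

```text
time: 10.3
position: [0.5646, 0.0748, 0.1318]
tool_rot: [3.093, -0.547, 0.001]
ft_force: [-1.0, 0.5, 0.4]
grip_width: 0.499
now [0.5646 0.0748 0.1318] yaw -20.1 t 10.3 grip 0.499 j7 -2.18 F [-0.9976  0.4588  0.3853]
(0.5639, 0.0738, 0.039, -20.3) -> [-0.4  1.1 92.8] [ 0.    -0.001  0.004]
```

```bash
python3 -m creep '[[[0.5,0,1,50,0,0,0],[0.5,0,1,93,0,0,0],[0.5,0,1,93,0,0,0],[0.5,0,1,93,0,0,0],[0,0,1,93,0,0,0]]]' 60
python3 -m creep '[[[0,0,0,0,0,0,0],[0,0,0,0,0,0,0],[0,0,0,0,0,0,0],[0,0,0,0,0,0,0],[0,0,0,-20,0,0,0]]]' 60
python3 -m creep '[[[0,0,0,-40,0,0,0],[0,0,0,-80,0,0,0],[0,0,0,-130,0,0,0],[0,0,0,-160,0,0,0],[0,0,0,-160,0,0,0]]]' 60
python3 - <<'E'
from h import *
im=ctrl.get_image("side");cv2.imwrite("pics/side3.png",im[:,:,::-1])
crop("pics/side3.png",130,40,267,200,3,"pics/c6.png")
go((.434,-.155,.2,55))
E
```

```text
time: 10.8
position: [0.5658, 0.0756, 0.0414]
tool_rot: [-3.093, 0.544, -0.008]
ft_force: [0.7, -0.7, 0.6]
grip_width: 0.467
time: 11.3
position: [0.5603, 0.0754, 0.0558]
tool_rot: [3.093, -0.542, -0.01]
ft_force: [-0.4, -0.4, -1.7]
grip_width: 0.125
time: 11.8
position: [0.5658, 0.0766, 0.2236]
tool_rot: [-3.092, 0.542, -0.014]
ft_force: [0.9, -0.7, -1.8]
grip_width: 0.128
now [0.5642 0.0762 0.2203] yaw -19.9 t 11.85 grip 0.120 j7 -2.16 F [ 0.3649  0.1819 -3.1946]
(0.434, -0.155, 0.2, 55) -> [-43.8 261.8  19.8] [ 0.001 -0.004 -1.307]
```

View pics/c6.png

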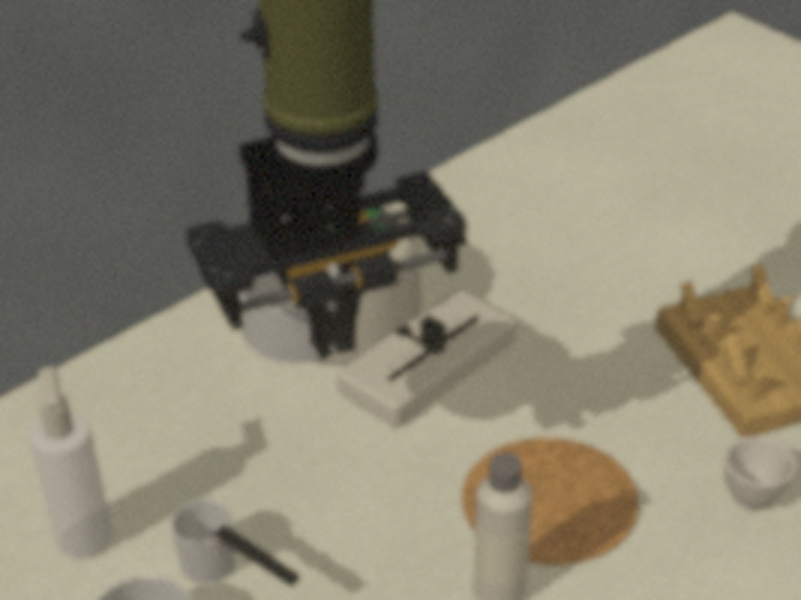

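Pan A is held level. Carrying it to the mat.

```bash
python3 -m creep '[[[0,-9,52,0,0,0,-0.14],[0,-18,104,0,0,0,-0.28],[0,-27,157,0,0,0,-0.42],[0,-44,210,0,0,0,-0.56],[0,-44,261,0,0,0,-0.70]]]'
python3 -m creep '[[[0,0,0,0,0,0,-0.14],[0,0,0,0,0,0,-0.28],[0,0,0,0,0,0,-0.42],[0,0,0,0,0,0,-0.56],[0,0,0,0,0,0,-0.61]]]'
python3 -m creep '[[[0,0,0,0,0,0,0],[0,0,0,0,0,0,0],[0,0,0,0,0,0,0]]]'
python3 - <<'E'
from h import *
go((.4344,-.1573,.1,55))
E
```

```text
time: 12.35
position: [0.4498, -0.1164, 0.2158]
tool_rot: [-3.102, -0.485, 0.007]
ft_force: [0.7, -1.8, -2.2]
grip_width: 0.128
time: 12.85
position: [0.4512, -0.1154, 0.2157]
tool_rot: [-2.814, -1.391, 0.006]
ft_force: [0.6, -0.9, -2.4]
grip_width: 0.126
time: 13.15
position: [0.4524, -0.1155, 0.2175]
tool_rot: [-2.819, -1.385, 0.002]
ft_force: [-0.2, -0.4, -1.7]
grip_width: 0.128
now [ 0.4524 -0.1155  0.2175] yaw 52.3 t 13.15 grip 0.128 j7 -0.45 F [-0.1513 -0.4218 -1.7124]
(0.4344, -0.1573, 0.1, 55) -> [-43.9  11.4 117.5] [-0.001  0.001 -0.047]
```

```bash
python3 -m creep '[[[0,-44,11,0,0,0,-0.047],[0,-44,11,50,0,0,-0.047],[0,-44,11,100,0,0,-0.047],[0,-44,11,118,0,0,-0.047],[0,-44,11,118,0,0,-0.047]]]'
python3 -m creep '[[[0,0,0,0,0,0,0],[0,0,0,0,0,0,0],[0,0,0,0,0,0,0]]]'
python3 - <<'E'
from h import *
go((.4344,-.1573,.043,55))
E
```

```text
time: 13.65
position: [0.4317, -0.1564, 0.0969]
tool_rot: [-2.781, -1.449, 0.008]
ft_force: [-1.7, 0.4, -2.3]
grip_width: 0.126
time: 13.95
position: [0.4362, -0.1577, 0.1022]
tool_rot: [2.783, 1.451, 0.003]
ft_force: [0.2, 0.4, -1.5]
grip_width: 0.129
now [ 0.4362 -0.1577  0.1022] yaw 55.1 t 13.95 grip 0.129 j7 -0.33 F [ 0.1655  0.3969 -1.4745]
(0.4344, -0.1573, 0.043, 55) -> [-0.7 -1.9 59.2] [ 0.004 -0.     0.001]
```

```bash
python3 -m creep '[[[0,-0.7,-2,30,0,0,0],[0,-0.7,-2,50,0,0,0],[0,-0.7,-2,56,0,0,0],[0,-0.7,-2,59,0,0,0],[0,-0.7,-2,59,0,0,0]]]'
python3 -m creep '[[[0,0,0,0,0,0,0],[0,0,0,0,0,0,0]]]'
python3 - <<'E'
from h import *
go((.4344,-.1573,.043,55))
E
```

```text
time: 14.45
position: [0.4331, -0.1571, 0.0429]
tool_rot: [2.785, 1.452, -0.0]
ft_force: [0.0, 0.9, -0.2]
grip_width: 0.128
time: 14.65
position: [0.4339, -0.1571, 0.0428]
tool_rot: [2.784, 1.451, 0.002]
ft_force: [-1.6, -0.6, 4.7]
grip_width: 0.128
now [ 0.4339 -0.1571  0.0428] yaw 55.1 t 14.65 grip 0.128 j7 -0.34 F [-1.6416 -0.5863  4.6884]
(0.4344, -0.1573, 0.043, 55) -> [ 0.1  0.5 -0.2] [ 0.003 -0.     0.001]
```

```bash
python3 -m creep '[[[0.4,0,0,0,0,0,0],[0.4,0,0,0,0,0,0],[0.4,0,0,0,0,0,0],[0.4,0,0,-50,0,0,0],[0.4,0,0,-100,0,0,0]]]'
python3 -m creep '[[[0.4,0,0,-50,0,0,0],[0.5,50,-10,-60,0,0,0.14],[0.5,80,-50,-60,0,0,0.28],[0.5,110,-90,-60,0,0,0.42],[0.5,140,-130,-60,0,0,0.56]]]'
python3 -m creep '[[[0.5,0,-40,0,0,0,0.14],[0.5,0,-80,0,0,0,0.28],[0.5,0,-80,0,0,0,0.28],[0.5,0,-80,0,0,0,0.28],[0.5,0,-80,0,0,0,0.28]]]'
python3 - <<'E'
from h import *
im=ctrl.get_image("top");cv2.imwrite("pics/top4.png",im[:,:,::-1])
crop("pics/top4.png",100,110,267,200,3,"pics/c7.png")
f=lambda u,v:np.array([110+(u+.5)/4-.5,115+(v+.5)/4-.5])
for k,h,c in(("b",(293,355),(290,248)),("d",(441,270),(438,175))): print(k,pan("top",im,f(*h),f(*c)))
go((.5021,.261,.2,7))
E
```

```text
time: 15.15
position: [0.4313, -0.156, 0.1411]
tool_rot: [-2.783, -1.451, 0.004]
ft_force: [1.2, -0.8, -0.1]
grip_width: 0.387
time: 15.65
position: [0.4105, 0.0209, 0.2015]
tool_rot: [3.077, 0.635, 0.001]
ft_force: [0.7, 0.7, 0.1]
grip_width: 0.496
time: 16.15
position: [0.3792, 0.0913, 0.2013]
tool_rot: [3.134, 0.208, 0.0]
ft_force: [-0.8, -0.5, -0.4]
grip_width: 0.5
b {'n': 119, 'tip': array([0.4711, 0.2575]), 'yaw': np.float64(-172.6877705254714), 'len': np.float64(0.07300295813022444), 'O': array([0.5802, 0.2715]), 'rimC': array([0.5788, 0.2694])}
d {'n': 143, 'tip': array([0.5226, 0.1645]), 'yaw': np.float64(-174.14212077399128), 'len': np.float64(0.08504182050523308), 'O': array([0.632 , 0.1757]), 'rimC': array([0.6305, 0.1743])}
now [0.3793 0.0912 0.2013] yaw 7.5 t 16.2 grip 0.495 j7 -1.60 F [-0.0353  0.5563 -0.472 ]
(0.5021, 0.261, 0.2, 7) -> [ 144.  -152.2    1.3] [-0.     0.     0.009]
```

View pics/c7.png

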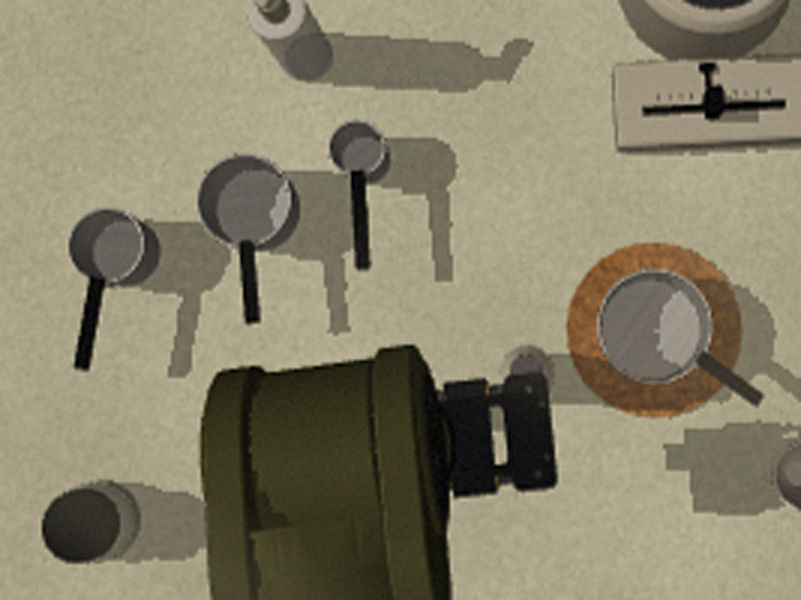

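Pan A stands centred on the mat, rim centre at crop (656,326) and handle pointing right and down. Next is pan B.

```bash
python3 -m creep '[[[0.5,48,-50,0,0,0,0.009],[0.5,96,-102,30,0,0,0.009],[0.5,144,-152,60,0,0,0.009],[0.5,144,-152,60,0,0,0.009],[0.5,144,-152,60,0,0,0.009]]]'
python3 -m creep '[[[0.5,0,0,0,0,0,0],[0.5,0,0,0,0,0,0],[0.5,0,0,0,0,0,0]]]'
python3 - <<'E'
from h import *
c=ray("top",(100+656.5/3-.5,110+326.5/3-.5),.058);print("A",c)
t=ray("top",(100+761/3,110+400/3),.064);print(t,np.degrees(np.arctan2(*(t-c)[1::-1])))
go((.5021,.260,.039,7.2))
E
```

```text
time: 16.7
position: [0.5027, 0.2639, 0.1381]
tool_rot: [-3.133, -0.195, 0.007]
ft_force: [0.0, 0.6, -0.2]
grip_width: 0.499
time: 17.0
position: [0.5018, 0.2603, 0.1417]
tool_rot: [3.134, 0.191, 0.001]
ft_force: [0.8, -0.4, -1.2]
grip_width: 0.499
A [ 0.4783 -0.0906  0.058 ]
[ 0.4163 -0.1813  0.064 ] -124.33705741295167
now [0.5018 0.2603 0.1417] yaw 7.0 t 17.0 grip 0.499 j7 -2.13 F [ 0.8049 -0.4333 -1.1629]
(0.5021, 0.26, 0.039, 7.2) -> [  0.2   0.1 102.7] [ 0.001 -0.    -0.004]
```

```bash
python3 -m creep '[[[0.5,0,0,50,0,0,0],[0.5,0,0,103,0,0,0],[0.5,0,0,103,0,0,0],[0.5,0,0,103,0,0,0],[0,0,0,103,0,0,0]]]' 60
python3 -m creep '[[[0,0,0,0,0,0,0],[0,0,0,0,0,0,0],[0,0,0,0,0,0,0],[0,0,0,0,0,0,0],[0,0,0,-20,0,0,0]]]' 60
python3 -m creep '[[[0,0,0,-40,0,0,0],[0,0,0,-80,0,0,0],[0,0,0,-130,0,0,0],[0,0,0,-170,0,0,0],[0,0,0,-170,0,0,0]]]' 60
python3 -m creep '[[[0,0,50,0,0,0,-0.14],[0,0,100,0,0,0,-0.28],[0,0,150,0,0,0,-0.42],[0,0,200,0,0,0,-0.56],[0,0,250,0,0,0,-0.7]]]'
python3 -m creep '[[[0,0,0,0,0,0,-0.14],[0,0,0,0,0,0,-0.28],[0,0,0,0,0,0,-0.42],[0,0,0,0,0,0,-0.56],[0,0,0,0,0,0,-0.7]]]'
python3 -m creep '[[[0,0,0,0,0,0,0],[0,0,0,0,0,0,0],[0,0,0,0,0,0,0]]]'
python3 - <<'E'
from h import *
go((.4851,-.1683,.22,95))
E
```

```text
time: 17.5
position: [0.5034, 0.2626, 0.0414]
tool_rot: [-3.135, -0.193, -0.007]
ft_force: [-0.1, 0.2, 0.2]
grip_width: 0.465
time: 18.0
position: [0.4993, 0.2606, 0.0561]
tool_rot: [3.134, 0.194, -0.009]
ft_force: [0.4, -0.0, -1.4]
grip_width: 0.129
time: 18.5
position: [0.5041, 0.2642, 0.2346]
tool_rot: [-3.132, -0.194, -0.016]
ft_force: [0.5, 0.2, -1.0]
grip_width: 0.127
time: 19.0
position: [0.528, 0.0438, 0.2272]
tool_rot: [-2.909, -1.186, 0.003]
ft_force: [0.7, 0.6, -0.1]
grip_width: 0.129
time: 19.5
position: [0.5281, 0.0454, 0.227]
tool_rot: [-2.325, -2.111, 0.003]
ft_force: [0.4, -0.6, -1.7]
grip_width: 0.128
time: 19.8
position: [0.5286, 0.0455, 0.2279]
tool_rot: [-2.334, -2.102, 0.001]
ft_force: [-0.4, 0.1, -1.5]
grip_width: 0.123
now [0.5286 0.0455 0.2279] yaw 84.0 t 19.8 grip 0.123 j7 -0.30 F [-0.3897  0.1359 -1.5201]
(0.4851, -0.1683, 0.22, 95) -> [-217.1  -21.     8. ] [-0.001  0.    -0.192]
```

```bash
python3 -m creep '[[[0,-50,-5,0,0,0,-0.1],[0,-100,-10,0,0,0,-0.192],[0,-150,-15,0,0,0,-0.192],[0,-200,-21,0,0,0,-0.192],[0,-217,-21,0,0,0,-0.192]]]'
python3 -m creep '[[[0,0,0,50,0,0,0],[0,0,0,80,0,0,0],[0,0,0,80,0,0,0],[0,0,0,80,0,0,0],[0,0,0,80,0,0,0]]]'
python3 - <<'E'
from h import *
go((.4851,-.1683,.125,95),(.4851,-.1683,.049,95))
E
```

```text
time: 20.3
position: [0.4836, -0.1748, 0.2282]
tool_rot: [2.13, 2.308, -0.005]
ft_force: [-0.2, -0.1, -1.4]
grip_width: 0.127
time: 20.8
position: [0.4875, -0.1684, 0.1506]
tool_rot: [2.117, 2.317, 0.002]
ft_force: [-0.0, -0.3, -1.1]
grip_width: 0.125
now [ 0.4875 -0.1684  0.1506] yaw 95.2 t 20.8 grip 0.125 j7 0.32 F [-0.0128 -0.3417 -1.0567]
(0.4851, -0.1683, 0.125, 95) -> [ 0.3 -2.4 25.6] [0.003 0.002 0.003]
(0.4851, -0.1683, 0.049, 95) -> [ 0.  0. 76.] [0. 0. 0.]
```

```bash
python3 -m creep '[[[0,0,-2,0,0,0,0],[0,0,-2,30,0,0,0],[0,0,-2,60,0,0,0],[0,0,-2,80,0,0,0],[0,0,-2,80,0,0,0]]]'
python3 -m creep '[[[0,0,0,5,0,0,0],[0,0,0,12,0,0,0],[0,0,0,18,0,0,0],[0,0,0,21,0,0,0],[0,0,0,21,0,0,0]]]'
python3 -m creep '[[[0,0,0,0,0,0,0],[0,0,0,0,0,0,0]]]'
python3 - <<'E'
from h import *
go((.4851,-.1683,.049,95))
E
```

```text
time: 21.3
position: [0.4825, -0.168, 0.067]
tool_rot: [-2.117, -2.317, 0.002]
ft_force: [-0.2, -0.4, -0.1]
grip_width: 0.131
time: 21.8
position: [0.4846, -0.1693, 0.0484]
tool_rot: [2.119, 2.317, -0.0]
ft_force: [-1.4, -0.5, 4.6]
grip_width: 0.125
time: 22.0
position: [0.4845, -0.1693, 0.0484]
tool_rot: [2.119, 2.317, -0.001]
ft_force: [-1.4, -2.0, 5.2]
grip_width: 0.125
now [ 0.4845 -0.1693  0.0484] yaw 95.1 t 22.0 grip 0.125 j7 0.25 F [-1.3998 -1.9775  5.1714]
(0.4851, -0.1683, 0.049, 95) -> [ 0.9  0.7 -0.6] [0.001 0.002 0.002]
```

```bash
python3 -m creep '[[[0.4,0,0,0,0,0,0],[0.4,0,0,0,0,0,0],[0.4,0,0,0,0,0,0],[0.4,0,0,-50,0,0,0],[0.4,0,0,-100,0,0,0]]]'
python3 -m creep '[[[0.5,0,0,-50,0,0,0],[0.5,50,0,-70,0,0,0.14],[0.5,100,0,-70,0,0,0.28],[0.5,150,0,-70,0,0,0.42],[0.5,200,-10,-70,0,0,0.56]]]'
python3 -m creep '[[[0.5,50,-30,0,0,0,0.14],[0.5,90,-60,0,0,0,0.28],[0.5,90,-60,0,0,0,0.42],[0.5,90,-60,0,0,0,0.56],[0.5,90,-60,0,0,0,0.7]]]'
python3 -m creep '[[[0.5,0,0,0,0,0,0.14],[0.5,0,0,0,0,0,0.28],[0.5,0,0,0,0,0,0.42],[0.5,0,0,0,0,0,0.49],[0.5,0,0,0,0,0,0.49]]]'
python3 - <<'E'
from h import *
im=ctrl.get_image("top");cv2.imwrite("pics/top5.png",im[:,:,::-1])
f=lambda u,v:np.array([110+(u+.5)/4-.5,115+(v+.5)/4-.5])
print("d",pan("top",im,f(441,270),f(438,175)))
a=cv2.imread("pics/top4.png").astype(int);b=cv2.imread("pics/top5.png").astype(int)
d=np.abs(a-b).max(2)>40;print("diff px near C",d[170:240,115:155].sum(),"D",d[145:205,205:235].sum())
crop("pics/top5.png",100,110,267,200,3,"pics/c8.png")
go((.4595,.398,.2,-6.4))
E
```

```text
time: 22.5
position: [0.4823, -0.1674, 0.1469]
tool_rot: [-2.115, -2.316, 0.001]
ft_force: [1.2, -1.3, -0.2]
grip_width: 0.385
time: 23.0
position: [0.4576, 0.0263, 0.2175]
tool_rot: [2.682, 1.636, 0.002]
ft_force: [1.2, 0.7, -0.9]
grip_width: 0.502
time: 23.5
position: [0.4443, 0.1327, 0.2171]
tool_rot: [3.079, 0.621, -0.0]
ft_force: [0.6, -0.4, 0.0]
grip_width: 0.503
time: 24.0
position: [0.4445, 0.1316, 0.2171]
tool_rot: [3.138, -0.139, -0.001]
ft_force: [0.0, -0.5, 0.3]
grip_width: 0.502
d {'n': 140, 'tip': array([0.5226, 0.1647]), 'yaw': np.float64(-174.29838241247964), 'len': np.float64(0.08501502527800367), 'O': array([0.6321, 0.1756]), 'rimC': array([0.6305, 0.1743])}
diff px near C 1106 D 458
now [0.4446 0.1315 0.2171] yaw -5.0 t 24.05 grip 0.498 j7 -1.93 F [ 0.8883 -0.2752  0.1096]
(0.4595, 0.398, 0.2, -6.4) -> [  -8.3 -266.8   17.1] [0.    0.    0.025]
```

View pics/c8.png

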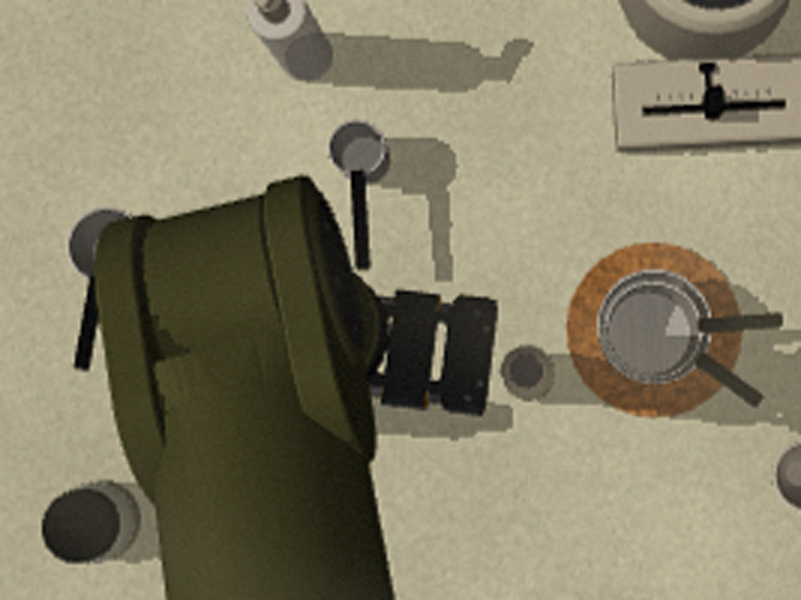

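B is nested in A, with its handle end at crop (780,320) and A's at (760,402). C and D are where they were. Next is pan C.

```bash
python3 -m creep '[[[0.5,-2,-50,0,0,0,0.025],[0.5,-4,-100,0,0,0,0.025],[0.5,-6,-150,0,0,0,0.025],[0.5,-8,-200,0,0,0,0.025],[0.5,-8,-250,0,0,0,0.025]]]'
python3 -m creep '[[[0.5,0,-17,50,0,0,0],[0.5,0,-17,80,0,0,0],[0.5,0,-17,80,0,0,0],[0.5,0,-17,80,0,0,0],[0.5,0,-17,80,0,0,0]]]'
python3 - <<'E'
from h import *
go((.4595,.398,.039,-6.4))
E
```

```text
time: 24.55
position: [0.4593, 0.3825, 0.2167]
tool_rot: [3.136, -0.178, -0.002]
ft_force: [0.5, -1.3, 1.2]
grip_width: 0.5
time: 25.05
position: [0.4622, 0.3983, 0.1396]
tool_rot: [-3.134, 0.179, -0.004]
ft_force: [-0.6, -0.7, 0.4]
grip_width: 0.498
now [0.4622 0.3983 0.1396] yaw -6.6 t 25.05 grip 0.498 j7 -2.68 F [-0.6263 -0.6512  0.3786]
(0.4595, 0.398, 0.039, -6.4) -> [ -2.8   0.8 100.5] [-0.002 -0.002 -0.003]
```

j7 sits at its limit here (-2.68), so I'll turn the tool half a turn. C then goes to the -5° slot and D to -45°.

```bash
python3 -m creep '[[[0.5,0,0,0,0,0,-0.14],[0.5,0,0,0,0,0,-0.28],[0.5,0,0,0,0,0,-0.42],[0.5,0,0,0,0,0,-0.56],[0.5,0,0,0,0,0,-0.7]]]'
python3 -m creep '[[[0.5,0,0,0,0,0,-0.14],[0.5,0,0,0,0,0,-0.28],[0.5,0,0,0,0,0,-0.42],[0.5,0,0,0,0,0,-0.56],[0.5,0,0,0,0,0,-0.7]]]'
python3 -m creep '[[[0.5,0,0,0,0,0,-0.14],[0.5,0,0,0,0,0,-0.28],[0.5,0,0,0,0,0,-0.42],[0.5,0,0,0,0,0,-0.56],[0.5,0,0,0,0,0,-0.7]]]'
python3 -m creep '[[[0.5,0,0,0,0,0,-0.14],[0.5,0,0,0,0,0,-0.28],[0.5,0,0,0,0,0,-0.42],[0.5,0,0,0,0,0,-0.56],[0.5,0,0,0,0,0,-0.7]]]'
python3 -m creep '[[[0.5,0,0,0,0,0,-0.14],[0.5,0,0,0,0,0,-0.28],[0.5,0,0,0,0,0,-0.34],[0.5,0,0,0,0,0,-0.34],[0.5,0,0,0,0,0,-0.34]]]'
python3 - <<'E'
from h import *
go((.4595,.398,.039,173.6))
E
```

```text
time: 25.55
position: [0.4627, 0.3978, 0.14]
tool_rot: [-3.005, -0.913, -0.006]
ft_force: [0.0, 0.6, 0.0]
grip_width: 0.501
time: 26.05
position: [0.4628, 0.3976, 0.1399]
tool_rot: [2.51, 1.888, 0.006]
ft_force: [-0.2, 0.9, -0.3]
grip_width: 0.499
time: 26.55
position: [0.463, 0.3974, 0.1399]
tool_rot: [1.711, 2.633, 0.005]
ft_force: [0.4, -0.1, -0.5]
grip_width: 0.5
time: 27.05
position: [0.463, 0.3974, 0.1398]
tool_rot: [0.705, 3.059, 0.004]
ft_force: [0.1, -0.9, -0.5]
grip_width: 0.5
time: 27.55
position: [0.4623, 0.3975, 0.1389]
tool_rot: [0.187, 3.134, 0.002]
ft_force: [0.3, 0.6, 0.8]
grip_width: 0.498
now [0.4623 0.3975 0.1389] yaw 173.2 t 27.55 grip 0.498 j7 0.21 F [0.2669 0.5588 0.768 ]
(0.4595, 0.398, 0.039, 173.6) -> [ 3.1  0.1 99.8] [ 0.001  0.002 -0.007]
```

```bash
python3 -m creep '[[[0.5,3,0,50,0,0,-0.007],[0.5,3,0,100,0,0,-0.007],[0.5,3,0,100,0,0,-0.007],[0.5,3,0,100,0,0,-0.007],[0,3,0,100,0,0,-0.007]]]' 60
python3 -m creep '[[[0,0,0,0,0,0,0],[0,0,0,0,0,0,0],[0,0,0,0,0,0,0],[0,0,0,0,0,0,0],[0,0,0,-20,0,0,0]]]' 60
python3 -m creep '[[[0,0,0,-40,0,0,0],[0,0,0,-80,0,0,0],[0,0,0,-130,0,0,0],[0,0,0,-170,0,0,0],[0,0,0,-170,0,0,0]]]' 60
python3 -m creep '[[[0,-15,-47,0,0,0,0],[0,-30,-94,0,0,0,0],[0,-45,-141,0,0,0,0],[0,-60,-188,0,0,0,0],[0,-75,-235,0,0,0,0]]]'
python3 -m creep '[[[0,-15,-47,0,0,0,0.1],[0,-30,-94,0,0,0,0.2],[0,-45,-141,0,0,0,0.3],[0,-60,-188,0,0,0,0.4],[0,-78,-235,0,0,0,0.5]]]'
python3 -m creep '[[[0,0,0,0,0,0,0.14],[0,0,0,0,0,0,0.28],[0,0,0,0,0,0,0.42],[0,0,0,0,0,0,0.56],[0,0,0,0,0,0,0.7]]]'
python3 -m creep '[[[0,0,0,0,0,0,0.14],[0,0,0,0,0,0,0.28],[0,0,0,0,0,0,0.42],[0,0,0,0,0,0,0.56],[0,0,0,0,0,0,0.7]]]'
python3 -m creep '[[[0,0,0,0,0,0,0.14],[0,0,0,0,0,0,0.28],[0,0,0,0,0,0,0.42],[0,0,0,0,0,0,0.56],[0,0,0,0,0,0,0.7]]]'
python3 -m creep '[[[0,0,0,0,0,0,0.14],[0,0,0,0,0,0,0.28],[0,0,0,0,0,0,0.28],[0,0,0,0,0,0,0.28],[0,0,0,0,0,0,0.28]]]'
python3 - <<'E'
from h import *
go((.5557,-.0978,.13,-5))
E
```

```text
time: 28.05
position: [0.4591, 0.3999, 0.0404]
tool_rot: [0.171, 3.134, 0.005]
ft_force: [-0.1, 0.6, -0.3]
grip_width: 0.464
time: 28.55
position: [0.4567, 0.3963, 0.0555]
tool_rot: [-0.17, -3.133, 0.006]
ft_force: [0.3, -0.6, -1.0]
grip_width: 0.126
time: 29.05
position: [0.4586, 0.4016, 0.2349]
tool_rot: [0.169, 3.13, 0.011]
ft_force: [1.1, 0.7, -1.0]
grip_width: 0.123
time: 29.55
position: [0.5064, 0.1546, 0.2272]
tool_rot: [-0.169, -3.136, 0.002]
ft_force: [0.9, 0.7, -1.0]
grip_width: 0.125
time: 30.05
position: [0.5584, -0.0871, 0.2276]
tool_rot: [-0.947, -2.995, 0.002]
ft_force: [0.8, 0.3, -0.5]
grip_width: 0.125
time: 30.55
position: [0.5585, -0.0846, 0.2272]
tool_rot: [-1.917, -2.487, 0.001]
ft_force: [-0.3, 0.3, -1.3]
grip_width: 0.124
time: 31.05
position: [0.5585, -0.0845, 0.2272]
tool_rot: [-2.654, -1.68, 0.001]
ft_force: [0.5, -0.2, -1.0]
grip_width: 0.127
time: 31.55
position: [0.5586, -0.0845, 0.2272]
tool_rot: [-3.069, -0.668, 0.001]
ft_force: [0.5, -0.1, -1.5]
grip_width: 0.129
time: 32.05
position: [0.559, -0.085, 0.2273]
tool_rot: [3.132, 0.245, -0.001]
ft_force: [0.1, 0.6, -2.6]
grip_width: 0.122
now [ 0.559  -0.085   0.2273] yaw 8.9 t 32.05 grip 0.122 j7 -1.43 F [ 0.0844  0.5578 -2.5624]
(0.5557, -0.0978, 0.13, -5) -> [-5.2 12.1 97.3] [0.    0.    0.243]
```

```bash
python3 -m creep '[[[0,-5,12,0,0,0,0.13],[0,-5,12,30,0,0,0.243],[0,-5,12,75,0,0,0.243],[0,-5,12,75,0,0,0.243],[0,-5,12,75,0,0,0.243]]]'
python3 -m creep '[[[0,0,0,0,0,0,0],[0,0,0,0,0,0,0],[0,0,0,0,0,0,0]]]'
python3 - <<'E'
from h import *
go((.5557,-.0978,.055,-5))
E
```

```text
time: 32.55
position: [0.5557, -0.0977, 0.1526]
tool_rot: [-3.138, 0.139, 0.002]
ft_force: [0.8, 0.6, -0.2]
grip_width: 0.128
time: 32.85
position: [0.557, -0.098, 0.1541]
tool_rot: [3.138, -0.141, 0.004]
ft_force: [0.3, -1.2, -1.3]
grip_width: 0.126
now [ 0.557  -0.098   0.1541] yaw -5.1 t 32.85 grip 0.126 j7 -1.68 F [ 0.2954 -1.156  -1.2898]
(0.5557, -0.0978, 0.055, -5) -> [-1.6 -0.2 99. ] [ 0.001 -0.003 -0.002]
```

```bash
python3 -m creep '[[[0,-1,0,30,0,0,0],[0,-1,0,60,0,0,0],[0,-1,0,75,0,0,0],[0,-1,0,80,0,0,0],[0,-1,0,80,0,0,0]]]'
python3 -m creep '[[[0,0,0,5,0,0,0],[0,0,0,12,0,0,0],[0,0,0,17,0,0,0],[0,0,0,19,0,0,0],[0,0,0,19,0,0,0]]]'
python3 -m creep '[[[0,0,0,0,0,0,0],[0,0,0,0,0,0,0]]]'
python3 - <<'E'
from h import *
go((.5557,-.0978,.055,-5))
E
```

```text
time: 33.35
position: [0.5552, -0.0978, 0.0726]
tool_rot: [-3.138, 0.141, 0.0]
ft_force: [-0.0, -0.1, -2.1]
grip_width: 0.123
time: 33.85
position: [0.5551, -0.0979, 0.0536]
tool_rot: [3.138, -0.141, -0.0]
ft_force: [-0.2, 0.3, 1.3]
grip_width: 0.126
time: 34.05
position: [0.5551, -0.0979, 0.0536]
tool_rot: [3.138, -0.141, 0.0]
ft_force: [0.2, -0.2, 0.8]
grip_width: 0.125
now [ 0.5551 -0.0979  0.0536] yaw -5.2 t 34.05 grip 0.125 j7 -1.75 F [ 0.2249 -0.249   0.7985]
(0.5557, -0.0978, 0.055, -5) -> [ 0.6 -0.2 -1.4] [ 0.    -0.    -0.003]
```

```bash
python3 -m creep '[[[0.4,0,0,0,0,0,0],[0.4,0,0,0,0,0,0],[0.4,0,0,0,0,0,0],[0.4,0,0,-50,0,0,0],[0.4,0,0,-100,0,0,0]]]'
python3 -m creep '[[[0.4,0,0,-30,0,0,0],[0.4,-100,0,-40,0,0,0],[0.4,-100,0,-40,0,0,0],[0.4,-100,0,-40,0,0,0]]]'
python3 - <<'E'
from h import *
im=ctrl.get_image("top");cv2.imwrite("pics/top6.png",im[:,:,::-1])
f=lambda u,v:np.array([110+(u+.5)/4-.5,115+(v+.5)/4-.5])
print("d",pan("top",im,f(441,270),f(438,175)))
go((.5544,.1678,.15,5.7))
E
```

```text
time: 34.55
position: [0.5535, -0.0975, 0.153]
tool_rot: [-3.137, 0.141, 0.006]
ft_force: [1.1, -0.6, 0.4]
grip_width: 0.389
time: 34.95
position: [0.4498, -0.0888, 0.1936]
tool_rot: [3.131, -0.143, -0.005]
ft_force: [0.9, 0.4, 0.4]
grip_width: 0.401
d {'n': 141, 'tip': array([0.5226, 0.1647]), 'yaw': np.float64(-174.23326142821833), 'len': np.float64(0.08502616236017017), 'O': array([0.6321, 0.1757]), 'rimC': array([0.6305, 0.1743])}
now [ 0.453  -0.0894  0.194 ] yaw -5.2 t 35.0 grip 0.397 j7 -1.49 F [ 0.119   0.489  -0.2509]
(0.5544, 0.1678, 0.15, 5.7) -> [  77.4 -265.6   42.5] [ 0.006 -0.    -0.191]
```

```bash
python3 -m creep '[[[0.4,14,-48,0,0,0,-0.1],[0.4,28,-96,0,0,0,-0.19],[0.4,42,-144,0,0,0,-0.19],[0.4,56,-192,0,0,0,-0.19],[0.4,70,-240,0,0,0,-0.19]]]'
python3 -m creep '[[[0.4,0,0,0,0,0,0],[0.4,0,0,0,0,0,0],[0.4,0,0,0,0,0,0]]]'
python3 - <<'E'
from h import *
go((.5544,.1676,.039,5.7))
E
```

```text
time: 35.5
position: [0.5487, 0.1459, 0.1932]
tool_rot: [-3.136, -0.155, -0.001]
ft_force: [0.8, -0.1, 0.9]
grip_width: 0.402
time: 35.8
position: [0.5472, 0.1428, 0.1928]
tool_rot: [-3.138, -0.155, 0.001]
ft_force: [0.2, -0.8, 0.3]
grip_width: 0.398
now [0.5472 0.1428 0.1928] yaw 5.6 t 35.8 grip 0.398 j7 -1.96 F [ 0.1831 -0.8152  0.3002]
(0.5544, 0.1676, 0.039, 5.7) -> [  9.8 -24.  153.8] [-0.     0.001 -0.001]
```

```bash
python3 -m creep '[[[0.4,10,-24,0,0,0,0],[0.4,10,-24,50,0,0,0],[0.4,10,-24,100,0,0,0],[0.4,10,-24,100,0,0,0],[0.4,10,-24,100,0,0,0]]]' 60
python3 -m creep '[[[0.4,0,0,30,0,0,0],[0.4,0,0,54,0,0,0],[0.4,0,0,54,0,0,0],[0.4,0,0,54,0,0,0],[0,0,0,54,0,0,0]]]' 60
python3 -m creep '[[[0,0,0,0,0,0,0],[0,0,0,0,0,0,0],[0,0,0,0,0,0,0],[0,0,0,0,0,0,0],[0,0,0,-20,0,0,0]]]' 60
python3 - <<'E'
from h import *
go()
E
python3 -m creep '[[[0,0,0,-40,0,0,0],[0,0,0,-80,0,0,0],[0,0,0,-130,0,0,0],[0,0,0,-170,0,0,0],[0,0,0,-170,0,0,0]]]' 60
python3 -m creep '[[[0,0,40,0,0,0,-0.14],[0,0,80,0,0,0,-0.28],[0,0,120,0,0,0,-0.42],[0,0,160,0,0,0,-0.56],[0,0,200,0,0,0,-0.7]]]'
python3 -m creep '[[[0,0,0,0,0,0,-0.14],[0,0,0,0,0,0,-0.28],[0,0,0,0,0,0,-0.42],[0,0,0,0,0,0,-0.56],[0,0,0,0,0,0,-0.7]]]'
python3 -m creep '[[[0,0,0,0,0,0,-0.14],[0,0,0,0,0,0,-0.28],[0,0,0,0,0,0,-0.42],[0,0,0,0,0,0,-0.56],[0,0,0,0,0,0,-0.7]]]'
python3 -m creep '[[[0,0,0,0,0,0,0],[0,0,0,0,0,0,0],[0,0,0,0,0,0,0]]]'
python3 - <<'E'
from h import *
go((.5327,-.1462,.22,135))
E
```

```text
time: 36.3
position: [0.5545, 0.167, 0.0939]
tool_rot: [3.137, 0.153, -0.001]
ft_force: [0.4, 0.2, 0.4]
grip_width: 0.399
time: 36.8
position: [0.5563, 0.1692, 0.0422]
tool_rot: [-3.137, -0.156, -0.007]
ft_force: [0.3, -0.7, 0.1]
grip_width: 0.363
time: 37.3
position: [0.552, 0.1678, 0.0571]
tool_rot: [3.137, 0.157, -0.009]
ft_force: [-0.4, -0.4, -1.5]
grip_width: 0.124
now [0.552  0.1678 0.0571] yaw 5.7 t 37.3 grip 0.124 j7 -2.11 F [-0.4349 -0.4281 -1.4607]
time: 37.8
position: [0.557, 0.1707, 0.2353]
tool_rot: [-3.136, -0.158, -0.015]
ft_force: [0.7, -0.0, -0.7]
grip_width: 0.13
time: 38.3
position: [0.5734, -0.0319, 0.2282]
tool_rot: [-2.89, -1.232, 0.003]
ft_force: [1.1, -0.6, -1.7]
grip_width: 0.131
time: 38.8
position: [0.5735, -0.0303, 0.2281]
tool_rot: [-2.291, -2.148, 0.002]
ft_force: [-0.3, -1.3, -0.8]
grip_width: 0.126
time: 39.3
position: [0.5736, -0.0303, 0.2281]
tool_rot: [-1.416, -2.803, 0.001]
ft_force: [-0.1, 0.8, -0.6]
grip_width: 0.126
time: 39.6
position: [0.574, -0.0302, 0.229]
tool_rot: [-1.428, -2.798, 0.001]
ft_force: [0.4, -0.6, -0.8]
grip_width: 0.129
now [ 0.574  -0.0302  0.229 ] yaw 125.9 t 39.6 grip 0.129 j7 0.32 F [ 0.3546 -0.5553 -0.8461]
(0.5327, -0.1462, 0.22, 135) -> [ -69.7 -101.5    9. ] [-0.001 -0.    -0.158]
```

```bash
python3 -m creep '[[[0,-28,-40,0,0,0,-0.1],[0,-56,-81,0,0,0,-0.158],[0,-70,-101,0,0,0,-0.158],[0,-70,-101,40,0,0,-0.158],[0,-70,-101,70,0,0,-0.158]]]'
python3 -m creep '[[[0,0,0,0,0,0,0],[0,0,0,0,0,0,0],[0,0,0,0,0,0,0],[0,0,0,0,0,0,0]]]'
python3 - <<'E'
from h import *
im=ctrl.get_image("side");cv2.imwrite("pics/side4.png",im[:,:,::-1])
go((.5327,-.1462,.061,135))
E
```

```text
time: 40.1
position: [0.5333, -0.1483, 0.1583]
tool_rot: [1.207, 2.9, -0.002]
ft_force: [-0.1, -0.9, -1.4]
grip_width: 0.124
time: 40.5
position: [0.535, -0.146, 0.1611]
tool_rot: [1.198, 2.901, -0.0]
ft_force: [0.4, 0.0, 0.0]
grip_width: 0.128
now [ 0.5348 -0.1461  0.1609] yaw 135.1 t 40.55 grip 0.125 j7 0.68 F [-0.2869 -0.1029 -0.6511]
(0.5327, -0.1462, 0.061, 135) -> [ 1.6 -1.6 99.9] [0.001 0.002 0.002]
```

```bash
python3 -m creep '[[[0,1,-1,30,0,0,0],[0,1,-1,60,0,0,0],[0,1,-1,75,0,0,0],[0,1,-1,80,0,0,0],[0,1,-1,80,0,0,0]]]'
python3 -m creep '[[[0,0,0,5,0,0,0],[0,0,0,12,0,0,0],[0,0,0,17,0,0,0],[0,0,0,20,0,0,0],[0,0,0,20,0,0,0]]]'
python3 -m creep '[[[0,0,0,0,0,0,0],[0,0,0,0,0,0,0]]]'
python3 - <<'E'
from h import *
go((.5327,-.1462,.061,135))
E
python3 -m creep '[[[0.4,0,0,0,0,0,0],[0.4,0,0,0,0,0,0],[0.4,0,0,0,0,0,0],[0.4,0,0,-50,0,0,0],[0.4,0,0,-100,0,0,0]]]'
python3 -m creep '[[[0.4,0,0,-50,0,0,0],[0.4,-30,40,-100,0,0,0],[0.4,-60,80,-100,0,0,0],[0.4,-90,110,-100,0,0,0],[0.4,-120,130,-100,0,0,0]]]'
python3 -m creep '[[[0.4,0,0,0,0,0,0],[0.4,0,0,0,0,0,0],[0.4,0,0,0,0,0,0]]]'
python3 - <<'E'
from h import *
im=ctrl.get_image("top");cv2.imwrite("pics/top7.png",im[:,:,::-1])
im=ctrl.get_image("side");cv2.imwrite("pics/side5.png",im[:,:,::-1])
a=cv2.imread("pics/top7.png")[180:280,240:460];b=cv2.imread("pics/side5.png")[100:280,180:460]
a=cv2.resize(a,None,fx=2.5,fy=2.5,interpolation=2);b=cv2.resize(b,(550,354),interpolation=2);cv2.imwrite("pics/c9.png",np.r_[a,b]);go()
E
```

```text
time: 41.05
position: [0.5327, -0.1461, 0.0797]
tool_rot: [1.199, 2.904, 0.0]
ft_force: [0.1, -0.4, -0.9]
grip_width: 0.131
time: 41.55
position: [0.5337, -0.1471, 0.0605]
tool_rot: [1.199, 2.901, -0.001]
ft_force: [-0.8, -1.3, 6.2]
grip_width: 0.129
time: 41.75
position: [0.5336, -0.147, 0.0607]
tool_rot: [1.199, 2.901, -0.001]
ft_force: [-0.2, -1.8, 5.5]
grip_width: 0.13
now [ 0.5336 -0.147   0.0607] yaw 135.1 t 41.75 grip 0.130 j7 0.60 F [-0.2394 -1.7557  5.4608]
(0.5327, -0.1462, 0.061, 135) -> [ 1.2 -0.1 -0.3] [0.    0.003 0.001]
time: 42.25
position: [0.5309, -0.1458, 0.1592]
tool_rot: [-1.197, -2.9, -0.001]
ft_force: [0.5, -1.0, 0.7]
grip_width: 0.39
time: 42.75
position: [0.7113, -0.1373, 0.2596]
tool_rot: [1.197, 2.904, 0.001]
ft_force: [-0.2, -0.6, 1.9]
grip_width: 0.401
time: 43.05
position: [0.7084, -0.1385, 0.2594]
tool_rot: [-1.198, -2.903, 0.001]
ft_force: [-0.3, 1.1, 0.0]
grip_width: 0.401
now [ 0.7081 -0.1393  0.2602] yaw 135.1 t 43.15 grip 0.401 j7 0.61 F [ 0.194  -0.5761  0.59  ]
```

View pics/c9.png

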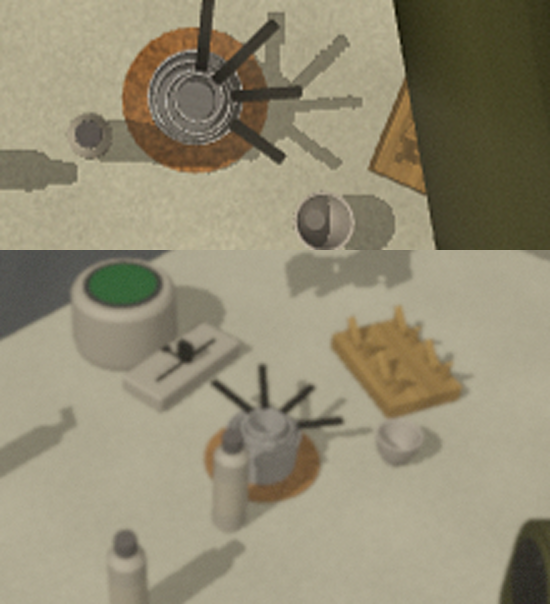

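All four pans are nested on the mat with handles fanned (top view: handle ends at crop (208,0), (275,25), (300,92) and (282,158)). Next I'll enlarge the cradle for an accurate bay pose.

Run:
```python
from h import *
a=cv2.imread("pics/top0.png")[180:270,382:462];b=cv2.imread("pics/side0.png")[125:195,342:422]
A=cv2.resize(a,None,fx=5,fy=5,interpolation=2);B=cv2.resize(b,None,fx=5,fy=5,interpolation=2)
B=np.r_[B,np.zeros((100,400,3),np.uint8)];cv2.imwrite("pics/c10.png",np.c_[A,B])
```

```text
Traceback (most recent call last):
cv2.error: OpenCV(4.12.0) /io/opencv/modules/imgcodecs/src/loadsave.cpp:1058: error: (-215:Assertion failed) image.channels() == 1 || image.channels() == 3 || image.channels() == 4 in function 'imwrite_'
```

Run:
```python
from h import *
a=cv2.imread("pics/top0.png")[180:270,382:462];b=cv2.imread("pics/side0.png")[125:195,342:422]
A=cv2.resize(a,None,fx=5,fy=5,interpolation=2);B=cv2.resize(b,None,fx=5,fy=5,interpolation=2)
B=np.r_[B,np.zeros((100,400,3),np.uint8)];cv2.imwrite("pics/c10.png",cv2.hconcat([A,B]))
```

```text
(no output)
```

View pics/c10.png

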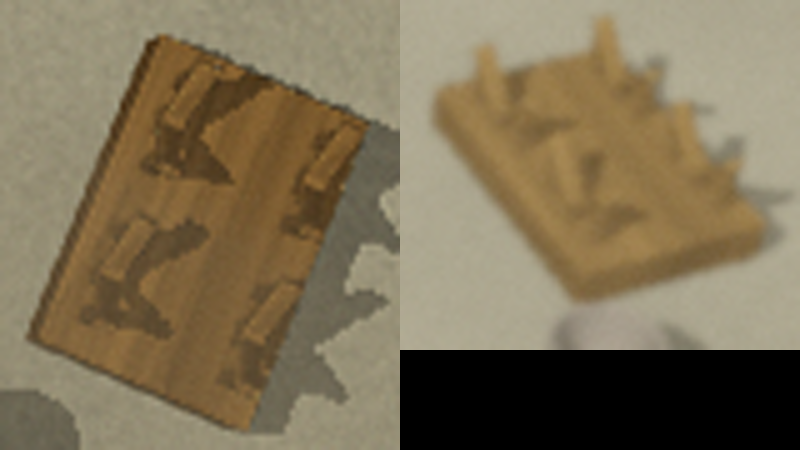

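Run:
```python
from h import *
f=lambda u,v:np.array([382+(u+.5)/5-.5,180+(v+.5)/5-.5])
P=[ray("top",f(*q),.028)[:2] for q in((162,36),(368,122),(250,430),(42,340))];print(P)
c=np.mean(P,0);l=(P[0]+P[3]-P[1]-P[2])/2;s=(P[0]+P[1]-P[2]-P[3])/2
print("c",c,np.linalg.norm(l),np.linalg.norm(s),np.degrees(np.arctan2(l[1],l[0])),np.degrees(np.arctan2(s[1],s[0])))
print("side pred",proj("side",[*c,.028]), "tri",tri(f(205.5,232),(382,157)))
yd=s/np.linalg.norm(s)
print("bays",c+.044*yd,c-.044*yd)
# bottles: cap from top view + side view
for n,t,sd in(("b1",(110+662.5/4-.5,115+474.5/4-.5),(120+714.5/4-.5,120+291.5/4-.5)),("b2",(110+326.5/4-.5,115+518.5/4-.5),(120+496/4-.5,120+496/4-.5))):
    print(n,tri(t,sd),ray("top",t,.153))
from h import go
go()
```

```text
[array([ 0.5726, -0.3495]), array([ 0.529 , -0.4591]), array([ 0.3644, -0.3927]), array([ 0.4083, -0.2837])]
c [ 0.4686 -0.3712] 0.11772338475861992 0.17724694288662707 68.15973115642664 -21.888519525315246
side pred [381.1022 155.0633] tri (array([ 0.4676, -0.3748,  0.0192]), np.float64(0.0018999551504780788))
bays [ 0.5094 -0.3876] [ 0.4278 -0.3548]
b1 (array([0.4338, 0.0186, 0.1576]), np.float64(0.001169587033458572)) [0.4336 0.0183 0.153 ]
b2 (array([0.4036, 0.2127, 0.1584]), np.float64(0.002494844624659327)) [0.4027 0.2131 0.153 ]
now [ 0.7081 -0.1393  0.2602] yaw 135.1 t 43.15 grip 0.401 j7 0.61 F [ 0.194  -0.5761  0.59  ]
```

```bash
cat > fk.py <<'E'
from h import *
from scipy.optimize import least_squares
import itertools
lo=np.array([-2.86,-.3,-1.38,.06,-1.56,.09,-2.69]);hi=np.array([2.86,2.09,1.24,2.45,4.7,2.05,2.69])
def fk(q,g,s,off):
    M=R.identity();p=np.array([0,0,g[0]])
    ax="zyzyzyz";L=[0,g[1],0,g[2],0,g[3],0]
    for i in range(7):
        M=M*R.from_euler(ax[i],s[i]*(q[i])+off[i]); p=p+M.apply([0,0,L[i]])
    return p,M
D=[(np.array([1.197,.3218,-.0701,1.4516,.0226,1.3708,-.0569]),np.array([.2456,-.6013,.2215]),R.from_rotvec([-3.081,-.6052,.0007]))]
s_=ctrl.get_state();D.append((np.array(s_["joint_positions"]),np.array(s_["position"]),R.from_rotvec(s_["tool_rot"])))
E
python3 - <<'E'
from fk import *
print(D[1][0])
res=[]
for sg in itertools.product([1,-1],repeat=4):
    s=[sg[0],1,sg[1],1,sg[2],1,sg[3]]
    for o7 in(0,np.pi/2,np.pi,-np.pi/2):
        off=[0]*6+[o7]
        f=lambda g:np.concatenate([np.r_[(fk(q,g,s,off)[0]-p)*10,(M.inv()*fk(q,g,s,off)[1]).as_rotvec()] for q,p,M in D])
        r=least_squares(f,[.35,.4,.45,.25]);res.append((r.cost,s,o7,r.x))
for r in sorted(res,key=lambda r:r[0])[:4]:print(r)
E
```

```text
[ 0.773   0.6865 -1.0901  1.1532  0.5991  1.6166  0.6137]
(np.float64(0.03511638927774203), [-1, 1, -1, 1, -1, 1, -1], 1.5707963267948966, array([-5.2685,  0.5169,  0.4848, -5.1017]))
(np.float64(0.7563383757399879), [-1, 1, -1, 1, 1, 1, -1], 1.5707963267948966, array([-0.1512,  0.4976,  0.4958, -0.0028]))
(np.float64(0.7949682173166592), [-1, 1, -1, 1, -1, 1, 1], 1.5707963267948966, array([-5.2685,  0.5169,  0.4848, -5.1017]))
(np.float64(1.3538944322504207), [-1, 1, -1, 1, 1, 1, 1], 1.5707963267948966, array([-0.1512,  0.4976,  0.4958, -0.0028]))
```

```bash
python3 -m creep '[[[0.8,45,18,-20,0,0,0],[0.8,90,36,-40,0,0,0],[0.8,135,54,-40,0,0,0],[0.8,180,72,-40,0,0,0],[0.8,225,90,-40,0,0,0]]]'
python3 -m creep '[[[0.8,45,18,-20,0,0,0.1],[0.8,90,36,-20,0,0,0.2],[0.8,135,54,-20,0,0,0.3],[0.8,180,72,-20,0,0,0.4],[0.8,220,87,-20,0,0,0.5]]]'
python3 -m creep '[[[0.8,0,0,0,0,0,0.14],[0.8,0,0,0,0,0,0.28],[0.8,0,0,0,0,0,0.42],[0.8,0,0,0,0,0,0.56],[0.8,0,0,0,0,0,0.67]]]'
python3 -m creep '[[[0.8,0,0,0,0,0,0],[0.8,0,0,0,0,0,0],[0.8,0,0,0,0,0,0]]]'
python3 - <<'E'
from h import *
import json
def log():
    s=ctrl.get_state();open("log.jsonl","a").write(json.dumps([list(s["joint_positions"]),list(s["position"]),list(s["tool_rot"])])+"\n");print(s["joint_positions"])
go((.5,.3,.3,68.15));log()
E
python3 -m creep '[[[0.8,0,0,0,0,-0.14,0],[0.8,0,0,0,0,-0.28,0],[0.8,0,0,0,0,-0.42,0],[0.8,0,0,0,0,-0.5,0],[0.8,0,0,0,0,-0.5,0]]]'
python3 -m creep '[[[0.8,0,0,0,0,0,0],[0.8,0,0,0,0,0,0],[0.8,0,0,0,0,0,0]]]'
python3 - <<'E'
from h import *
import json
s=ctrl.get_state();open("log.jsonl","a").write(json.dumps([list(s["joint_positions"]),list(s["position"]),list(s["tool_rot"])])+"\n");print(s["joint_positions"],R.from_rotvec(s["tool_rot"]).as_matrix())
E
```

```text
time: 43.65
position: [0.6115, 0.0844, 0.3001]
tool_rot: [1.201, 2.9, -0.003]
ft_force: [0.1, 0.7, 0.6]
grip_width: 0.752
time: 44.15
position: [0.5168, 0.3018, 0.3201]
tool_rot: [1.884, 2.51, -0.0]
ft_force: [0.5, 0.3, -0.3]
grip_width: 0.802
time: 44.65
position: [0.5182, 0.2996, 0.3198]
tool_rot: [2.607, 1.749, 0.0]
ft_force: [-0.1, -0.2, -0.1]
grip_width: 0.799
time: 44.95
position: [0.5186, 0.3002, 0.3195]
tool_rot: [2.601, 1.76, 0.0]
ft_force: [0.4, 0.6, -1.1]
grip_width: 0.797
now [0.5186 0.3002 0.3195] yaw 68.2 t 44.95 grip 0.797 j7 -1.15 F [ 0.3783  0.6333 -1.1039]
(0.5, 0.3, 0.3, 68.15) -> [ -7.1 -17.2  19.5] [0.001 0.    0.   ]
[ 0.2334  0.3297 -1.0305  1.3985  0.2823  1.569  -1.1541]
time: 45.45
position: [0.5181, 0.3025, 0.315]
tool_rot: [2.316, 1.575, -0.604]
ft_force: [0.1, 0.1, -1.1]
grip_width: 0.803
time: 45.75
position: [0.5187, 0.3005, 0.32]
tool_rot: [2.322, 1.569, -0.591]
ft_force: [0.2, -0.5, -0.3]
grip_width: 0.799
[-0.3918  0.5748 -0.543   1.0551  0.4602  2.0488 -1.1966] [[ 0.3275  0.9278 -0.1785]
 [ 0.815  -0.373  -0.4435]
 [-0.478  -0.0002 -0.8783]]
```

```bash
cat >> fk.py <<'E'
import json
for l in open("log.jsonl"):
    a,b,c=json.loads(l);D.append((np.array(a),np.array(b),R.from_rotvec(c)))
S=[-1,1,-1,1,-1,1,-1]
def fk2(q,g):  # with lateral offsets after each joint
    M=R.identity();p=np.array([0,0,g[0]]);ax="zyzyzyz"
    T=[[0,g[4],0],[0,g[5],g[1]],[0,0,0],[g[6],g[7],g[2]],[0,0,0],[g[8],g[9],g[3]],[0,0,0]]
    for i in range(7):
        M=M*R.from_euler(ax[i],S[i]*q[i]+(np.pi/2 if i==6 else 0));p=p+M.apply(T[i])
    return p,M
def fit():
    f=lambda g:np.concatenate([np.concatenate([(fk2(q,g)[0]-p)*1000 for q,p,M in D]),(g-np.array([.3,.4,.45,.3]+[0]*6))*.3*10])
    r=least_squares(f,[.3,.4,.45,.3]+[0]*6);return r.x,[round(np.linalg.norm(fk2(q,r.x)[0]-p)*1000,1) for q,p,M in D],[round(np.degrees((M.inv()*fk2(q,r.x)[1]).magnitude()),1) for q,p,M in D]
E
python3 - <<'E'
from fk import *
print(fit())
E
```

```text
(array([ 0.2493,  0.4673,  0.5131,  0.3684, -0.0078, -0.0078, -0.0003,
       -0.0105, -0.0001, -0.0004]), [np.float64(0.0), np.float64(0.0), np.float64(0.0), np.float64(0.0)], [np.float64(0.0), np.float64(0.0), np.float64(0.0), np.float64(0.0)])
```

```bash
cat >> fk.py <<'E'
G=fit()[0]
def ik(p,M,n=12,seed=0,mar=.06):
    rng=np.random.default_rng(seed);best=None
    for k in range(n):
        q0=rng.uniform(lo+mar,hi-mar)
        if k==0:q0=np.clip(D[-1][0],lo+mar+1e-3,hi-mar-1e-3)
        def f(q):
            a,B=fk2(q,G);return np.r_[(a-p)*5,(M.inv()*B).as_rotvec(),(q-(lo+hi)/2)*1e-4]
        r=least_squares(f,q0,bounds=(lo+mar,hi-mar),max_nfev=60)
        e=np.linalg.norm(f(r.x)[:6])
        if best is None or e<best[0]:best=(e,r.x)
        if e<.01:break
    return best
def tilt(psi,th): # tool-down yaw psi deg then turn th deg about tool y
    a=np.radians(psi);N=R.from_matrix(np.c_[[np.cos(a),np.sin(a),0],[np.sin(a),-np.cos(a),0],[0,0,-1]])
    return N*R.from_rotvec([0,np.radians(th),0])
E
python3 - <<'E'
from fk import *
for nm,B in(("b2",(.403,.213,.065)),("b1",(.4336,.0183,.065)),("far",(.6,.15,.065))):
  for phi in range(0,360,30):
    for be in(15,30):
      out=[]
      for psi,th in((phi,90-be),(phi+180,be-90)):
        M=tilt(psi,th);p=np.array(B)+.019*M.apply([0,0,1])
        e,q=ik(p,M,6);out.append("ok" if e<.01 else "%.2f"%e)
      if "ok" in out: print(nm,phi,be,out)
E
```

```text
b2 90 15 ['ok', 'ok']
b2 90 30 ['ok', 'ok']
b2 120 15 ['ok', 'ok']
b2 120 30 ['ok', 'ok']
b2 150 15 ['ok', 'ok']
b2 150 30 ['ok', 'ok']
b2 180 30 ['ok', 'ok']
b2 210 30 ['ok', 'ok']
b2 240 30 ['ok', 'ok']
b2 270 15 ['ok', 'ok']
b2 270 30 ['ok', 'ok']
b2 300 15 ['ok', 'ok']
b2 300 30 ['ok', 'ok']
b2 330 15 ['ok', 'ok']
b2 330 30 ['ok', 'ok']
b1 60 15 ['ok', 'ok']
b1 60 30 ['ok', 'ok']
b1 90 15 ['ok', 'ok']
b1 90 30 ['ok', 'ok']
b1 120 15 ['ok', 'ok']
b1 120 30 ['ok', 'ok']
b1 150 15 ['ok', 'ok']
b1 150 30 ['ok', 'ok']
b1 180 30 ['ok', 'ok']
b1 210 30 ['ok', 'ok']
b1 240 15 ['ok', 'ok']
b1 240 30 ['ok', 'ok']
b1 270 15 ['ok', 'ok']
b1 270 30 ['ok', 'ok']
b1 300 15 ['ok', 'ok']
b1 300 30 ['ok', 'ok']
far 60 15 ['ok', 'ok']
far 60 30 ['ok', 'ok']
far 90 15 ['ok', 'ok']
far 90 30 ['ok', 'ok']
far 120 15 ['ok', 'ok']
far 120 30 ['ok', 'ok']
far 150 30 ['ok', 'ok']
far 240 30 ['ok', 'ok']
far 270 15 ['ok', 'ok']
far 270 30 ['ok', 'ok']
far 300 15 ['ok', 'ok']
far 300 30 ['ok', 'ok']
far 330 15 ['ok', 'ok']
far 330 30 ['ok', 'ok']
```

```bash
cat > plan.py <<'E'
from fk import *
def step(q,p,M):
    f=lambda x:np.r_[(fk2(x,G)[0]-p)*50,(M.inv()*fk2(x,G)[1]).as_rotvec()*10,(x-q)*.1]
    x=least_squares(f,np.clip(q,lo+.03,hi-.03),bounds=(lo+.02,hi-.02),max_nfev=20).x
    a,B=fk2(x,G);return x,np.linalg.norm(a-p)*1000+np.degrees((M.inv()*B).magnitude())
def run(q,way,n=10):
    err=0;mar=9;log=[]
    for (p0,s0,t0),(p1,s1,t1) in zip(way,way[1:]):
        for k in range(1,n+1):
            u=k/n;q,e=step(q,np.array(p0)*(1-u)+np.array(p1)*u,tilt(s0*(1-u)+s1*u,t0*(1-u)+t1*u));err=max(err,e)
        log.append((round(e,1),round(min((q-lo).min(),(hi-q).min()),2)))
    return err,log,q
E
python3 - <<'E'
from plan import *
q0=D[-2][0]  # tool down at (.5186,.3,.3195) yaw 68.2
be=30
for nm,B in(("b2",(.403,.213,.065)),("b1",(.4336,.0183,.065))):
  for phi in(-90,-75,-60):
   for pol in(1,-1):
    for psi in([phi] if pol==1 else [phi+180]):
     th=pol*(90-be);d=tilt(psi,th).apply([0,0,1]);g=np.array(B)+.019*d;pre=g-.1*d;up=g+[0,0,.25]
     for cp in(68.15,-111.85):
      for cc in(0,360,-360):
       if abs(cp+cc-psi)>200: continue
       bay=np.array([.5094,-.3876,.069]);dc=tilt(cp,-pol*be).apply([0,0,1]);gc=bay+.019*dc
       way=[((.5186,.3,.32),68.2,0),((.55,.3,.32),psi,0),((.5,.35,.3),psi,th),(pre,psi,th),(g,psi,th),(up,psi,th),((.5,-.1,.35),psi,-pol*be),((.52,-.35,.3),cp+cc,-pol*be),(gc,cp+cc,-pol*be)]
       e,l,q=run(q0,way,6);print(nm,phi,pol,psi,cp+cc,round(e,1),l)
E
```

```text
b2 -90 1 -90 68.15 88.8 [(np.float64(66.0), np.float64(0.02)), (np.float64(73.0), np.float64(0.02)), (np.float64(75.9), np.float64(0.02)), (np.float64(75.3), np.float64(0.02)), (np.float64(86.4), np.float64(0.02)), (np.float64(0.0), np.float64(0.05)), (np.float64(0.0), np.float64(0.53)), (np.float64(0.0), np.float64(0.69))]
b2 -90 1 -90 -111.85 88.8 [(np.float64(66.0), np.float64(0.02)), (np.float64(73.0), np.float64(0.02)), (np.float64(75.9), np.float64(0.02)), (np.float64(75.3), np.float64(0.02)), (np.float64(86.4), np.float64(0.02)), (np.float64(0.0), np.float64(0.05)), (np.float64(0.0), np.float64(0.11)), (np.float64(0.0), np.float64(0.25))]
b2 -90 -1 90 68.15 1.3 [(np.float64(0.0), np.float64(0.31)), (np.float64(1.3), np.float64(0.02)), (np.float64(0.0), np.float64(0.09)), (np.float64(0.0), np.float64(0.1)), (np.float64(0.0), np.float64(0.02)), (np.float64(0.0), np.float64(0.1)), (np.float64(0.0), np.float64(0.14)), (np.float64(0.0), np.float64(0.27))]
b2 -90 -1 90 248.15 2.7 [(np.float64(0.0), np.float64(0.31)), (np.float64(1.3), np.float64(0.02)), (np.float64(0.0), np.float64(
[... 5963 characters left out ...]
0), np.float64(0.02)), (np.float64(0.0), np.float64(0.25))]
b1 -60 -1 120 68.15 0.0 [(np.float64(0.0), np.float64(0.2)), (np.float64(0.0), np.float64(0.02)), (np.float64(0.0), np.float64(0.23)), (np.float64(0.0), np.float64(0.15)), (np.float64(0.0), np.float64(0.16)), (np.float64(0.0), np.float64(0.11)), (np.float64(0.0), np.float64(0.31)), (np.float64(0.0), np.float64(0.64))]
b1 -60 -1 120 248.15 4.3 [(np.float64(0.0), np.float64(0.2)), (np.float64(0.0), np.float64(0.02)), (np.float64(0.0), np.float64(0.23)), (np.float64(0.0), np.float64(0.15)), (np.float64(0.0), np.float64(0.16)), (np.float64(0.0), np.float64(0.11)), (np.float64(0.1), np.float64(0.02)), (np.float64(0.0), np.float64(0.23))]
```

```bash
cat >> h.py <<'E'
def tilt(psi,th):
    a=np.radians(psi);N=R.from_matrix(np.c_[[np.cos(a),np.sin(a),0],[np.sin(a),-np.cos(a),0],[0,0,-1]])
    return N*R.from_rotvec([0,np.radians(th),0])
def go6(*T):  # (point of grasp centre xyz, psi, th)
    s=ctrl.get_state();p=np.array(s["position"]);M=R.from_rotvec(s["tool_rot"])
    print("now grasp pt",p-.019*M.apply([0,0,1]),"t",s["time"],"grip %.3f"%s["grip_width"],"q",np.array(s["joint_positions"]),"F",s["ft_force"])
    for g,psi,th in T:
        N=tilt(psi,th);t=np.array(g)+.019*N.apply([0,0,1])
        print((g,psi,th),"->",(M.inv().apply(t-p)*1000).round(1),(M.inv()*N).as_rotvec().round(3));p,M=t,N
E
python3 - <<'E'
from h import *
d=tilt(105,-60).apply([0,0,1]);B=np.array([.403,.213,.062])
go6((B-.1*d+[0,0,.12],105,-60),(B-.1*d,105,-60),(B,105,-60))
E
```

```text
now grasp pt [0.5221 0.3089 0.3366] t 45.75 grip 0.799 q [-0.3918  0.5748 -0.543   1.0551  0.4602  2.0488 -1.1966] F [ 0.1627 -0.4504 -0.3473]
(array([0.3806, 0.2967, 0.232 ]), 105, -60) -> [ -13.4 -116.8  118.2] [-0.455 -0.53  -0.467]
(array([0.3806, 0.2967, 0.112 ]), 105, -60) -> [103.9  -0.   60. ] [0. 0. 0.]
(array([0.403, 0.213, 0.062]), 105, -60) -> [ -0.  -0. 100.] [0. 0. 0.]
```

```bash
python3 -m creep '[[[0.8,0,-12,0,-0.07,-0.08,-0.07],[0.8,0,-24,0,-0.14,-0.16,-0.14],[0.8,0,-36,0,-0.21,-0.24,-0.21],[0.8,0,-48,0,-0.28,-0.32,-0.28],[0.8,0,-60,0,-0.34,-0.4,-0.35]]]'
python3 -m creep '[[[0.8,0,0,0,0,0,0],[0.8,0,0,0,0,0,0]]]'
python3 - <<'E'
from h import *
d=tilt(105,-60).apply([0,0,1]);B=np.array([.403,.213,.062])
go6((B-.1*d+[0,0,.12],105,-60))
E
```

```text
time: 46.25
position: [0.4626, 0.3233, 0.3193]
tool_rot: [1.575, 1.725, -0.746]
ft_force: [-0.5, 0.3, -0.3]
grip_width: 0.797
time: 46.45
position: [0.4627, 0.3235, 0.3189]
tool_rot: [1.58, 1.724, -0.745]
ft_force: [0.2, -0.6, 0.9]
grip_width: 0.798
now grasp pt [0.4608 0.3384 0.3305] t 46.45 grip 0.798 q [-1.0505  0.5491  0.0794  1.2304  0.5875  2.0452 -0.7948] F [ 0.1854 -0.6455  0.9165]
(array([0.3806, 0.2967, 0.232 ]), 105, -60) -> [ 53.3 -84.6  84.7] [-0.116 -0.13  -0.114]
```

```bash
python3 -m creep '[[[0.8,18,-28,28,-0.058,-0.065,-0.057],[0.8,36,-56,56,-0.116,-0.13,-0.114],[0.8,53,-85,85,-0.116,-0.13,-0.114],[0.8,53,-85,85,-0.116,-0.13,-0.114],[0.8,53,-85,85,-0.116,-0.13,-0.114]]]'
python3 -m creep '[[[0.8,0,0,0,0,0,0],[0.8,0,0,0,0,0,0]]]'
python3 - <<'E'
from h import *
im=ctrl.get_image("side");cv2.imwrite("pics/side6.png",im[:,:,::-1])
d=tilt(105,-60).apply([0,0,1]);B=np.array([.403,.213,.062])
go6((B-.1*d,105,-60),(B,105,-60))
E
```

```text
time: 46.95
position: [0.3864, 0.2785, 0.2236]
tool_rot: [1.34, 1.737, -0.772]
ft_force: [0.7, 0.4, -0.4]
grip_width: 0.797
time: 47.15
position: [0.3868, 0.28, 0.2242]
tool_rot: [1.342, 1.737, -0.769]
ft_force: [0.7, -0.3, -0.1]
grip_width: 0.798
now grasp pt [0.3823 0.296  0.2335] t 47.2 grip 0.804 q [-1.1538  0.4819  0.0265  1.6107  0.6218  1.8973 -0.9375] F [-0.5376  0.3796 -0.1047]
(array([0.3806, 0.2967, 0.112 ]), 105, -60) -> [105.7  -1.8  59.9] [-0.002 -0.001 -0.005]
(array([0.403, 0.213, 0.062]), 105, -60) -> [ -0.  -0. 100.] [0. 0. 0.]
```

```bash
python3 -m creep '[[[0.9,43,-1,24,0,0,0],[0.9,85,-2,48,0,0,-0.005],[0.9,106,-2,60,0,0,-0.005],[0.9,106,-2,60,0,0,-0.005],[0.9,106,-2,60,0,0,-0.005]]]'
python3 -m creep '[[[0.9,0,0,0,0,0,0],[0.9,0,0,0,0,0,0],[0.9,0,0,0,0,0,0]]]'
python3 - <<'E'
from h import *
B=np.array([.403,.213,.062]);go6((B,105,-60))
E
```

```text
time: 47.7
position: [0.3837, 0.2805, 0.1021]
tool_rot: [1.333, 1.741, -0.774]
ft_force: [-0.1, -0.0, 0.8]
grip_width: 0.898
time: 48.0
position: [0.3833, 0.2807, 0.1022]
tool_rot: [1.334, 1.743, -0.772]
ft_force: [0.1, 0.2, 0.2]
grip_width: 0.901
now grasp pt [0.3791 0.2966 0.1117] t 48.0 grip 0.901 q [-1.1524  0.6326  0.0175  1.6636  0.5899  1.7338 -1.0558] F [0.0866 0.1676 0.1806]
(array([0.403, 0.213, 0.062]), 105, -60) -> [ -0.4   1.5 100.2] [ 0.    -0.     0.002]
```

Advance, close on the bottle at 40 N, then lift.

```bash
python3 -m creep '[[[0.9,0,1.5,35,0,0,0],[0.9,0,1.5,70,0,0,0],[0.9,0,1.5,90,0,0,0],[0.9,0,1.5,100,0,0,0],[0.9,0,1.5,100,0,0,0]]]' 40
python3 -m creep '[[[0,0,0,0,0,0,0],[0,0,0,0,0,0,0],[0,0,0,0,0,0,0],[0,0,0,0,0,0,0],[0,0,0,0,0,0,0]]]' 40
python3 - <<'E'
from h import *
s=ctrl.get_state();print(s["ft_force"],s["grip_width"]*87)
go6((np.array([.403,.213,.27]),105,-60))
im=ctrl.get_image("side");cv2.imwrite("pics/side7.png",im[:,:,::-1]);crop("pics/side7.png",150,120,267,200,3,"pics/c11.png")
E
```

```text
time: 48.5
position: [0.4069, 0.1958, 0.0515]
tool_rot: [1.333, 1.741, -0.776]
ft_force: [0.4, -0.3, 0.8]
grip_width: 0.899
time: 49.0
position: [0.407, 0.1972, 0.0514]
tool_rot: [1.332, 1.743, -0.774]
ft_force: [1.2, -1.1, 1.3]
grip_width: 0.532
[ 1.1621 -1.0702  1.3426] 46.26568218736878
now grasp pt [0.4027 0.2131 0.0609] t 49.0 grip 0.532 q [-1.0853  0.6214  0.0487  1.829   0.6431  1.5636 -1.0808] F [ 1.1621 -1.0702  1.3426]
(array([0.403, 0.213, 0.27 ]), 105, -60) -> [-181.3   -0.4 -104.1] [0.    0.001 0.004]
```

View pics/c11.png

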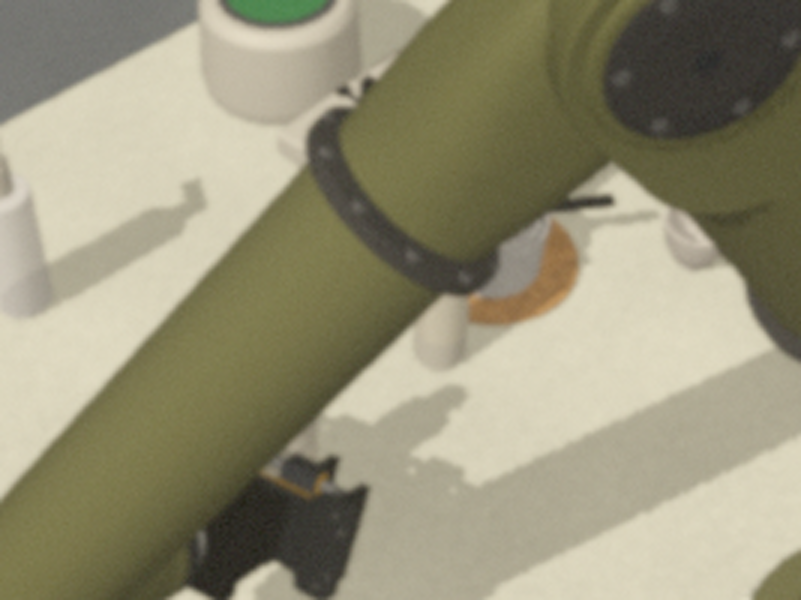

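The arm hides most of it; the gripper is around bottle 2. I'll keep closing, then lift.

```bash
python3 -m creep '[[[0,0,0,0,0,0,0],[0,0,0,0,0,0,0],[0,0,0,0,0,0,0]]]' 40
python3 -m creep '[[[0,-20,0,-12,0,0,0],[0,-55,0,-32,0,0,0],[0,-90,0,-52,0,0,0],[0,-130,0,-75,0,0,0],[0,-170,0,-98,0,0,0]]]'
python3 -m creep '[[[0,-12,0,-6,0,0,0],[0,-12,0,-6,0,0,0],[0,-12,0,-6,0,0,0]]]'
python3 - <<'E'
from h import *
go6((np.array([.46,.1,.30]),90,-20),(np.array([.5094,-.3876,.25]),68.15,30),(np.array([.5094,-.3876,.071]),68.15,30))
E
```

```text
time: 49.35
position: [0.4071, 0.197, 0.0514]
tool_rot: [1.332, 1.743, -0.774]
ft_force: [1.5, 1.2, 0.3]
grip_width: 0.497
time: 49.85
position: [0.4066, 0.1967, 0.2483]
tool_rot: [1.332, 1.744, -0.777]
ft_force: [1.3, 0.4, -1.9]
grip_width: 0.495
time: 50.15
position: [0.4071, 0.1961, 0.2592]
tool_rot: [1.331, 1.744, -0.777]
ft_force: [0.6, -0.2, -1.8]
grip_width: 0.498
now grasp pt [0.4028 0.212  0.2687] t 50.15 grip 0.498 q [-1.0954  0.3287  0.0621  1.7509  0.6865  1.8568 -0.8475] F [ 0.6327 -0.1884 -1.8363]
(array([0.46, 0.1 , 0.3 ]), 90, -20) -> [-76.3  24.3  86.3] [0.168 0.696 0.21 ]
(array([ 0.5094, -0.3876,  0.25  ]), 68.15, 30) -> [-427.2   52.9  207.2] [-0.034  0.862  0.392]
(array([ 0.5094, -0.3876,  0.071 ]), 68.15, 30) -> [-89.5   0.  155. ] [0. 0. 0.]
```

```bash
python3 -m creep '[[[0,-15,5,17,0.03,0.13,0.04],[0,-30,10,34,0.06,0.26,0.08],[0,-45,15,51,0.09,0.39,0.12],[0,-60,20,68,0.12,0.52,0.16],[0,-76,24,86,0.15,0.65,0.2]]]'
python3 -m creep '[[[0,0,0,0,0.018,0.046,0.01],[0,0,0,0,0.018,0.046,0.01],[0,0,0,0,0.018,0.046,0.01]]]'
python3 - <<'E'
from h import *
go6((np.array([.53,-.2,.30]),68.15,30),(np.array([.5094,-.3876,.25]),68.15,30))
E
```

```text
time: 50.65
position: [0.4599, 0.0938, 0.2819]
tool_rot: [1.986, 2.016, -0.379]
ft_force: [-0.5, 1.7, -2.1]
grip_width: 0.494
time: 50.95
position: [0.4591, 0.0947, 0.2816]
tool_rot: [2.027, 2.035, -0.36]
ft_force: [-0.9, 1.2, -1.7]
grip_width: 0.494
now grasp pt [0.4591 0.1012 0.2995] t 50.95 grip 0.494 q [-0.769  -0.001   0.2687  1.7471  0.3062  1.5691 -0.5237] F [-0.8886  1.1817 -1.7252]
(array([ 0.53, -0.2 ,  0.3 ]), 68.15, 30) -> [-269.5   73.4   96.3] [-0.036  0.863  0.396]
(array([ 0.5094, -0.3876,  0.25  ]), 68.15, 30) -> [-182.4   50.7  -47.6] [0. 0. 0.]
```

```bash
python3 -m creep '[[[0,-40,11,14,0,0.13,0.05],[0,-80,22,28,-0.01,0.25,0.11],[0,-120,33,43,-0.015,0.38,0.17],[0,-160,44,57,-0.02,0.5,0.22],[0,-200,55,71,-0.025,0.62,0.28]]]'
python3 -m creep '[[[0,0,0,0,0,0,0],[0,0,0,0,0,0,0],[0,0,0,0,0,0,0]]]'
python3 - <<'E'
from h import *
go6((np.array([.5094,-.3876,.25]),68.15,30),(np.array([.5094,-.3876,.13]),68.15,30))
E
```

```text
time: 51.45
position: [0.5159, -0.1169, 0.2846]
tool_rot: [-2.361, -1.809, -0.372]
ft_force: [0.8, 1.1, -2.6]
grip_width: 0.5
time: 51.75
position: [0.5156, -0.1145, 0.2834]
tool_rot: [-2.361, -1.812, -0.362]
ft_force: [0.9, 0.3, -2.2]
grip_width: 0.5
now grasp pt [ 0.5137 -0.1194  0.3017] t 51.75 grip 0.500 q [-0.4092  0.0108  0.7865  1.719  -0.2925  1.4213  0.1603] F [ 0.8806  0.3445 -2.2263]
(array([ 0.5094, -0.3876,  0.25  ]), 68.15, 30) -> [-260.1   65.3  -20.6] [-0.015  0.242  0.119]
(array([ 0.5094, -0.3876,  0.13  ]), 68.15, 30) -> [-60.    0.  103.9] [0. 0. 0.]
```

```bash
python3 -m creep '[[[0,-44,11,-4,-0.007,0.12,0.06],[0,-88,22,-7,-0.015,0.24,0.119],[0,-132,33,-10,-0.015,0.242,0.119],[0,-176,44,-14,-0.015,0.242,0.119],[0,-220,55,-17,-0.015,0.242,0.119]]]'
python3 -m creep '[[[0,0,0,0,0,0,0],[0,0,0,0,0,0,0],[0,0,0,0,0,0,0]]]'
python3 - <<'E'
from h import *
go6((np.array([.5094,-.3876,.13]),68.15,30),(np.array([.5094,-.3876,.071]),68.15,30))
E
```

```text
time: 52.25
position: [0.514, -0.3392, 0.2403]
tool_rot: [-2.301, -1.558, -0.622]
ft_force: [1.0, 0.1, -0.7]
grip_width: 0.496
time: 52.55
position: [0.5139, -0.338, 0.2423]
tool_rot: [-2.303, -1.558, -0.625]
ft_force: [-0.5, 0.6, -1.8]
grip_width: 0.496
now grasp pt [ 0.5102 -0.3469  0.2587] t 52.55 grip 0.496 q [ 0.1623  0.5261  0.9348  1.4478 -0.8163  1.7358  0.736 ] F [-0.5113  0.6223 -1.8153]
(array([ 0.5094, -0.3876,  0.13  ]), 68.15, 30) -> [-97.9  14.   92. ] [ 0.003 -0.005  0.001]
(array([ 0.5094, -0.3876,  0.071 ]), 68.15, 30) -> [-29.5   0.   51.1] [0. 0. 0.]
```

```bash
python3 -m creep '[[[0,-33,5,31,0,0,0],[0,-66,10,62,0,-0.005,0],[0,-98,14,91,0,-0.005,0],[0,-98,14,91,0,-0.005,0],[0,-98,14,91,0,-0.005,0]]]'
python3 -m creep '[[[0,0,0,0,0,0,0],[0,0,0,0,0,0,0],[0,0,0,0,0,0,0]]]'
python3 - <<'E'
from h import *
im=ctrl.get_image("top");cv2.imwrite("pics/top8.png",im[:,:,::-1]);im2=ctrl.get_image("side");cv2.imwrite("pics/side8.png",im2[:,:,::-1])
a=im[150:290,340:480,::-1];b=im2[100:220,300:440,::-1]
cv2.imwrite("pics/c12.png",cv2.hconcat([cv2.resize(a,(400,400),interpolation=2),cv2.copyMakeBorder(cv2.resize(b,(400,343),interpolation=2),0,57,0,0,0)]))
go6((np.array([.5094,-.389,.08]),68.15,30),(np.array([.5094,-.389,.069]),68.15,30))
E
```

```text
time: 53.05
position: [0.5122, -0.3805, 0.1159]
tool_rot: [-2.309, -1.559, -0.621]
ft_force: [0.2, 0.4, -1.0]
grip_width: 0.495
time: 53.35
position: [0.5117, -0.3829, 0.1169]
tool_rot: [-2.313, -1.56, -0.622]
ft_force: [1.0, -0.6, -2.0]
grip_width: 0.495
now grasp pt [ 0.5076 -0.3917  0.1325] t 53.45 grip 0.496 q [ 0.2693  0.6956  0.8752  1.4893 -0.8959  1.6137  0.893 ] F [ 0.0707  0.7744 -1.9331]
(array([ 0.5094, -0.389 ,  0.08  ]), 68.15, 30) -> [-23.3   0.3  47.1] [ 0.007  0.003 -0.002]
(array([ 0.5094, -0.389 ,  0.069 ]), 68.15, 30) -> [-5.5  0.   9.5] [0. 0. 0.]
```

View pics/c12.png

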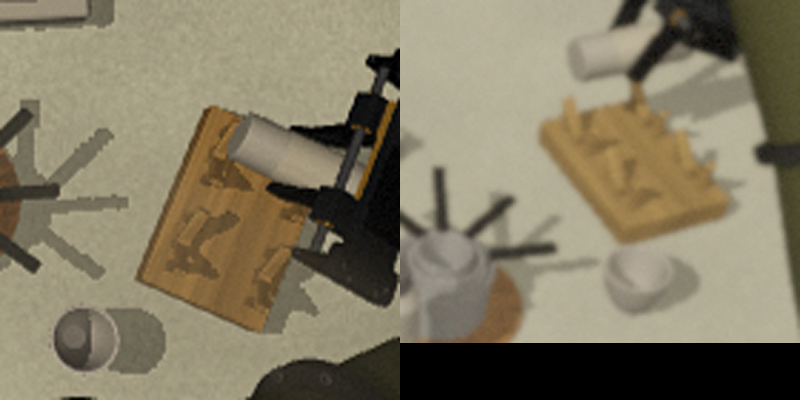

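Bottle 2 is horizontal above bay 1 (base end at crop (245,140)) and aligned with the saddles. Lowering it.

```bash
python3 -m creep '[[[0,-10,0,20,0,0,0],[0,-20,0,40,0,0,0],[0,-23,0,47,0,0,0],[0,-23,0,47,0,0,0],[0,-23,0,47,0,0,0]]]'
python3 -m creep '[[[0,0,0,0,0,0,0],[0,0,0,0,0,0,0],[0,0,0,0,0,0,0]]]'
python3 - <<'E'
from h import *
go6((np.array([.5094,-.389,.069]),68.15,30))
E
```

```text
time: 53.95
position: [0.5121, -0.3797, 0.0619]
tool_rot: [-2.313, -1.555, -0.619]
ft_force: [-1.2, -0.1, -0.6]
grip_width: 0.493
time: 54.25
position: [0.5124, -0.3802, 0.0631]
tool_rot: [-2.314, -1.557, -0.62]
ft_force: [-1.2, -0.1, -1.7]
grip_width: 0.492
now grasp pt [ 0.5088 -0.3889  0.0796] t 54.25 grip 0.492 q [ 0.2784  0.7481  0.8471  1.5278 -0.9294  1.5479  0.9388] F [-1.2    -0.1091 -1.6949]
(array([ 0.5094, -0.389 ,  0.069 ]), 68.15, 30) -> [-5.1  0.4  9.3] [ 0.007  0.003 -0.003]
```

```bash
python3 -m creep '[[[0,-2,0.4,4,0.004,0,0],[0,-4,0.4,7,0.007,0,0],[0,-5,0.4,9,0.007,0,0],[0,-5,0.4,9,0.007,0,0],[0,-5,0.4,9,0.007,0,0]]]'
python3 - <<'E'
from h import *
go6((np.array([.5094,-.389,.069]),68.15,30))
E
python3 -m creep '[[[0.3,0,0,0,0,0,0],[0.65,0,0,0,0,0,0],[0.65,0,0,0,0,0,0],[0.65,0,0,0,0,0,0],[0.65,0,0,0,0,0,0]]]'
python3 -m creep '[[[0.65,0,0,-30,0,0,0],[0.65,0,0,-70,0,0,0],[0.65,0,0,-110,0,0,0],[0.65,0,0,-150,0,0,0],[0.65,0,0,-180,0,0,0]]]'
python3 - <<'E'
from h import *
B=np.array([.4336,.0183,.062]);d=tilt(105,-60).apply([0,0,1]);print(B-.1*d)
go6((np.array([.5,-.15,.36]),68.15,30),(np.array([.46,.2,.36]),90,-20),(B-.1*d+[0,0,.12],105,-60))
E
```

```text
time: 54.75
position: [0.5133, -0.3799, 0.0527]
tool_rot: [-2.308, -1.557, -0.614]
ft_force: [2.2, -0.4, 1.7]
grip_width: 0.494
now grasp pt [ 0.5098 -0.3886  0.0691] t 54.75 grip 0.494 q [ 0.2826  0.7645  0.8396  1.5255 -0.9346  1.5424  0.9449] F [ 2.2408 -0.4443  1.663 ]
(array([ 0.5094, -0.389 ,  0.069 ]), 68.15, 30) -> [-0.5 -0.2 -0.1] [-0.     0.002 -0.002]
time: 55.25
position: [0.5122, -0.3798, 0.0518]
tool_rot: [-2.308, -1.555, -0.612]
ft_force: [-0.2, -0.1, 0.1]
grip_width: 0.642
time: 55.75
position: [0.4786, -0.4647, 0.2105]
tool_rot: [-2.311, -1.556, -0.612]
ft_force: [0.5, 0.4, 0.4]
grip_width: 0.645
[0.4112 0.102  0.112 ]
now grasp pt [ 0.475  -0.4734  0.227 ] t 55.75 grip 0.645 q [ 0.437   0.7215  0.8952  1.2403 -0.874   1.8298  0.8753] F [0.4942 0.3812 0.351 ]
(array([ 0.5 , -0.15,  0.36]), 68.15, 30) -> [334.4 -98.6  38.2] [ 0.     0.004 -0.004]
(array([0.46, 0.2 , 0.36]), 90, -20) -> [ 254.3 -165.   148.4] [ 0.034 -0.862 -0.392]
(array([0.4112, 0.102 , 0.232 ]), 105, -60) -> [-60.  -44.6 149.2] [-0.172 -0.694 -0.205]
```

```bash
python3 -m creep '[[[0.65,33,-10,4,0,0,0],[0.65,66,-20,8,0,0,0],[0.65,100,-30,12,0,0,0],[0.65,133,-40,15,0,0,0],[0.65,167,-49,19,0,0,0]]]'
python3 -m creep '[[[0.8,33,-10,4,0,0,0],[0.8,66,-20,8,0,0,0],[0.8,100,-30,12,0,0,0],[0.8,133,-40,15,0,0,0],[0.8,167,-49,19,0,0,0]]]'
python3 -m creep '[[[0.8,35,-22,20,0,-0.12,-0.05],[0.8,70,-45,40,0.01,-0.24,-0.1],[0.8,105,-68,61,0.015,-0.36,-0.16],[0.8,140,-91,82,0.02,-0.48,-0.21],[0.8,175,-114,102,0.025,-0.6,-0.27]]]'
python3 -m creep '[[[0.8,0,0,0,0,0,0],[0.8,0,0,0,0,0,0],[0.8,0,0,0,0,0,0]]]'
python3 - <<'E'
from h import *
im=ctrl.get_image("top");cv2.imwrite("pics/top9.png",im[:,:,::-1])
B=np.array([.4336,.0183,.062]);d=tilt(105,-60).apply([0,0,1])
go6((np.array([.46,.2,.33]),90,-20),(B-.1*d+[0,0,.12],105,-60))
E
```

```text
time: 56.25
position: [0.4916, -0.3007, 0.2753]
tool_rot: [-2.308, -1.555, -0.613]
ft_force: [0.3, 0.0, -0.1]
grip_width: 0.645
time: 56.75
position: [0.504, -0.1394, 0.3422]
tool_rot: [-2.308, -1.555, -0.613]
ft_force: [0.0, -0.3, 1.0]
grip_width: 0.793
time: 57.25
position: [0.4741, 0.0914, 0.3423]
tool_rot: [2.286, 2.029, -0.067]
ft_force: [1.2, 0.6, -0.0]
grip_width: 0.799
time: 57.55
position: [0.4748, 0.0883, 0.3408]
tool_rot: [2.293, 2.027, -0.068]
ft_force: [0.3, -1.2, 0.1]
grip_width: 0.797
now grasp pt [0.4745 0.0894 0.3599] t 57.6 grip 0.800 q [-0.7301 -0.0879  0.3946  1.6657  0.1243  1.5677 -0.4624] F [ 0.4122 -0.0801 -0.8459]
(array([0.46, 0.2 , 0.33]), 90, -20) -> [105.2 -28.6  19. ] [ 0.004 -0.261 -0.127]
(array([0.4112, 0.102 , 0.232 ]), 105, -60) -> [-70.3 -44.6 121. ] [-0.172 -0.694 -0.205]
```

```bash
python3 -m creep '[[[0.9,40,-10,7,0,-0.13,-0.06],[0.9,80,-20,14,0,-0.26,-0.127],[0.9,105,-28,19,0,-0.26,-0.127],[0.9,105,-28,19,0,-0.26,-0.127]]]'
python3 -m creep '[[[0.9,0,0,0,-0.03,-0.13,-0.04],[0.9,0,0,0,-0.07,-0.27,-0.08],[0.9,0,0,0,-0.1,-0.41,-0.12],[0.9,-20,-20,20,-0.135,-0.54,-0.16],[0.9,-40,-40,60,-0.165,-0.67,-0.2]]]'
python3 -m creep '[[[0.9,0,0,0,0,0,0],[0.9,0,0,0,0,0,0],[0.9,0,0,0,0,0,0]]]'
python3 - <<'E'
from h import *
B=np.array([.4336,.0183,.062]);d=tilt(105,-60).apply([0,0,1])
go6((B-.1*d+[0,0,.12],105,-60),(B-.1*d,105,-60))
print("bottle1 still?",*[cv2.imread(f"pics/{n}.png")[228:240,270:284].mean((0,1)) for n in("top7","top9")])
E
```

```text
time: 58.0
position: [0.4585, 0.1989, 0.3096]
tool_rot: [2.02, 2.041, -0.357]
ft_force: [-0.2, 0.1, 0.2]
grip_width: 0.896
time: 58.5
position: [0.422, 0.1367, 0.2711]
tool_rot: [1.356, 1.751, -0.75]
ft_force: [0.5, 1.3, -1.9]
grip_width: 0.9
time: 58.8
position: [0.4224, 0.137, 0.2714]
tool_rot: [1.362, 1.753, -0.75]
ft_force: [0.8, 0.6, 0.5]
grip_width: 0.895
now grasp pt [0.4182 0.1527 0.2813] t 58.8 grip 0.895 q [-1.0765  0.2223  0.1323  1.8413  0.72    1.7929 -0.7951] F [0.83   0.6256 0.466 ]
(array([0.4112, 0.102 , 0.232 ]), 105, -60) -> [ 16.5 -20.   66. ] [-0.001 -0.028 -0.012]
(array([0.4112, 0.102 , 0.112 ]), 105, -60) -> [103.9  -0.   60. ] [0. 0. 0.]
bottle1 still? [ 83.2917  94.3393 101.3214] [ 94.631  106.7619 114.4524]
```

```bash
python3 -m creep '[[[0.9,10,-10,33,0,-0.014,-0.006],[0.9,16,-20,66,0,-0.028,-0.012],[0.9,16,-20,66,0,-0.028,-0.012],[0.9,16,-20,66,0,-0.028,-0.012]]]'
python3 -m creep '[[[0.9,42,0,24,0,0,0],[0.9,84,0,48,0,0,0],[0.9,104,0,60,0,0,0],[0.9,104,0,60,0,0,0],[0.9,104,0,60,0,0,0]]]'
python3 -m creep '[[[0.9,0,0,0,0,0,0],[0.9,0,0,0,0,0,0]]]'
python3 - <<'E'
from h import *
B=np.array([.4336,.0183,.061]);go6((B,105,-60))
E
```

```text
time: 59.2
position: [0.4154, 0.0866, 0.2229]
tool_rot: [1.335, 1.741, -0.772]
ft_force: [-0.7, 0.2, 1.1]
grip_width: 0.898
time: 59.7
position: [0.4147, 0.0869, 0.1025]
tool_rot: [1.33, 1.742, -0.773]
ft_force: [0.1, -0.0, -0.0]
grip_width: 0.898
time: 59.9
position: [0.4139, 0.0863, 0.1024]
tool_rot: [1.33, 1.743, -0.773]
ft_force: [-0.5, -0.1, 0.2]
grip_width: 0.897
now grasp pt [0.4096 0.1022 0.1118] t 59.9 grip 0.897 q [-1.0463  0.4072  0.1362  2.0432  0.7211  1.4991 -1.0051] F [-0.4763 -0.0608  0.1854]
(array([0.4336, 0.0183, 0.061 ]), 105, -60) -> [  0.6   1.3 100.9] [0.002 0.002 0.004]
```

```bash
python3 -m creep '[[[0.9,0.6,1.3,35,0,0,0.004],[0.9,0.6,1.3,70,0,0,0.004],[0.9,0.6,1.3,90,0,0,0.004],[0.9,0.6,1.3,101,0,0,0.004],[0.9,0.6,1.3,101,0,0,0.004]]]' 40
python3 -m creep '[[[0,0,0,0,0,0,0],[0,0,0,0,0,0,0],[0,0,0,0,0,0,0],[0,0,0,0,0,0,0],[0,0,0,0,0,0,0]]]' 40
python3 -m creep '[[[0,0,0,0,0,0,0],[0,0,0,0,0,0,0],[0,0,0,0,0,0,0]]]' 40
python3 - <<'E'
from h import *
go6()
E
python3 -m creep '[[[0,-20,0,-12,0,0,0],[0,-55,0,-32,0,0,0],[0,-90,0,-52,0,0,0],[0,-130,0,-75,0,0,0],[0,-170,0,-98,0,0,0]]]'
python3 -m creep '[[[0,-30,0,-17,0,0,0],[0,-30,0,-17,0,0,0],[0,-30,0,-17,0,0,0]]]'
python3 - <<'E'
from h import *
go6((np.array([.46,.06,.31]),90,-20),(np.array([.47,-.22,.30]),68.15,30),(np.array([.4278,-.3562,.13]),68.15,30))
E
```

```text
time: 60.4
position: [0.4368, 0.0001, 0.0507]
tool_rot: [1.332, 1.738, -0.776]
ft_force: [0.5, 0.2, 0.5]
grip_width: 0.898
time: 60.9
position: [0.4372, 0.0016, 0.0505]
tool_rot: [1.33, 1.74, -0.774]
ft_force: [1.7, 0.8, 1.5]
grip_width: 0.532
time: 61.2
position: [0.4373, 0.0014, 0.0505]
tool_rot: [1.33, 1.74, -0.774]
ft_force: [1.5, 1.3, 1.6]
grip_width: 0.496
now grasp pt [0.433  0.0174 0.06  ] t 61.2 grip 0.496 q [-0.9575  0.4535  0.1986  2.1522  0.8249  1.3099 -1.0411] F [1.5496 1.2668 1.5859]
time: 61.7
position: [0.4361, 0.0013, 0.2473]
tool_rot: [1.331, 1.742, -0.777]
ft_force: [1.2, 1.5, -2.2]
grip_width: 0.495
time: 62.0
position: [0.4367, 0.0017, 0.2803]
tool_rot: [1.333, 1.742, -0.774]
ft_force: [-0.2, 0.1, -2.7]
grip_width: 0.496
now grasp pt [0.4324 0.0176 0.2897] t 62.0 grip 0.496 q [-0.984   0.045   0.2133  2.0427  0.8593  1.6894 -0.6935] F [-0.2438  0.0735 -2.6525]
(array([0.46, 0.06, 0.31]), 90, -20) -> [ 11.5  35.9 -44.1] [0.171 0.696 0.207]
(array([ 0.47, -0.22,  0.3 ]), 68.15, 30) -> [-245.8   13.5   98.6] [-0.034  0.862  0.392]
(array([ 0.4278, -0.3562,  0.13  ]), 68.15, 30) -> [-208.1   11.5   76.2] [0. 0. 0.]
```

```bash
python3 -m creep '[[[0,2,7,-9,0.03,0.13,0.04],[0,5,14,-18,0.06,0.26,0.08],[0,7,21,-27,0.09,0.39,0.12],[0,9,28,-35,0.12,0.52,0.16],[0,11,36,-44,0.15,0.65,0.2]]]'
python3 -m creep '[[[0,0,0,0,0,0.04,0],[0,0,0,0,0,0.04,0],[0,0,0,0,0,0.04,0]]]'
python3 - <<'E'
from h import *
go6((np.array([.48,-.20,.30]),68.15,30))
E
```

```text
time: 62.5
position: [0.4601, 0.0541, 0.2915]
tool_rot: [1.985, 2.014, -0.38]
ft_force: [-1.3, -0.4, -2.0]
grip_width: 0.496
time: 62.8
position: [0.4592, 0.0534, 0.2913]
tool_rot: [2.0, 2.037, -0.349]
ft_force: [-0.1, 0.7, -1.8]
grip_width: 0.502
now grasp pt [0.4588 0.0601 0.3091] t 62.8 grip 0.502 q [-0.8337 -0.0606  0.3794  1.7835  0.3528  1.561  -0.4682] F [-0.1387  0.7225 -1.7545]
(array([ 0.48, -0.2 ,  0.3 ]), 68.15, 30) -> [-226.6   19.2   93.8] [-0.02   0.868  0.415]
```

```bash
python3 -m creep '[[[0,-38,3,15,0,0.13,0.06],[0,-76,6,30,-0.005,0.26,0.12],[0,-114,9,46,-0.01,0.39,0.18],[0,-152,12,62,-0.013,0.52,0.24],[0,-190,16,78,-0.016,0.65,0.3]]]'
python3 -m creep '[[[0,0,0,0,0,0,0],[0,0,0,0,0,0,0],[0,0,0,0,0,0,0]]]'
python3 - <<'E'
from h import *
go6((np.array([.4278,-.3562,.25]),68.15,30))
E
```

```text
time: 63.3
position: [0.4797, -0.1514, 0.2863]
tool_rot: [-2.351, -1.794, -0.408]
ft_force: [0.9, 1.3, -4.5]
grip_width: 0.498
time: 63.6
position: [0.4803, -0.1486, 0.2852]
tool_rot: [-2.351, -1.798, -0.396]
ft_force: [0.6, 1.3, -1.7]
grip_width: 0.492
now grasp pt [ 0.4781 -0.1539  0.3033] t 63.6 grip 0.492 q [-0.5722 -0.0659  1.014   1.7605 -0.2536  1.4373  0.2124] F [ 0.5558  1.3012 -1.7222]
(array([ 0.4278, -0.3562,  0.25  ]), 68.15, 30) -> [-210.7    4.   -12.1] [-0.011  0.216  0.117]
```

```bash
python3 -m creep '[[[0,-43,1,-3,-0.005,0.11,0.06],[0,-86,2,-6,-0.01,0.216,0.117],[0,-129,3,-9,-0.011,0.216,0.117],[0,-172,4,-12,-0.011,0.216,0.117],[0,-210,4,-12,-0.011,0.216,0.117]]]'
python3 -m creep '[[[0,0,0,0,0,0,0],[0,0,0,0,0,0,0],[0,0,0,0,0,0,0]]]'
python3 - <<'E'
from h import *
go6((np.array([.4278,-.3562,.13]),68.15,30))
im=ctrl.get_image("side");cv2.imwrite("pics/side9.png",im[:,:,::-1])
E
```

```text
time: 64.1
position: [0.4319, -0.3482, 0.2319]
tool_rot: [-2.302, -1.556, -0.621]
ft_force: [1.2, 0.0, -1.0]
grip_width: 0.495
time: 64.4
position: [0.4329, -0.3464, 0.2344]
tool_rot: [-2.303, -1.559, -0.625]
ft_force: [0.9, 0.4, -2.2]
grip_width: 0.496
now grasp pt [ 0.4293 -0.3553  0.2508] t 64.4 grip 0.496 q [ 0.0999  0.4961  1.1091  1.579  -0.7865  1.7605  0.8866] F [ 0.9059  0.374  -2.2251]
(array([ 0.4278, -0.3562,  0.13  ]), 68.15, 30) -> [-62.2  -1.4 103.7] [ 0.002 -0.005  0.001]
```

```bash
python3 -m creep '[[[0,-20,-1,35,0,-0.005,0],[0,-42,-1,70,0,-0.005,0],[0,-62,-1.5,104,0,-0.005,0],[0,-62,-1.5,104,0,-0.005,0],[0,-62,-1.5,104,0,-0.005,0]]]'
python3 -m creep '[[[0,0,0,0,0,0,0],[0,0,0,0,0,0,0],[0,0,0,0,0,0,0]]]'
python3 - <<'E'
from h import *
go6((np.array([.4278,-.3562,.08]),68.15,30))
im=ctrl.get_image("top");cv2.imwrite("pics/top10.png",im[:,:,::-1]);im2=ctrl.get_image("side");cv2.imwrite("pics/side10.png",im2[:,:,::-1])
a=im[150:290,340:480,::-1];b=im2[100:220,300:440,::-1]
cv2.imwrite("pics/c13.png",cv2.hconcat([cv2.resize(a,(400,400),interpolation=2),cv2.copyMakeBorder(cv2.resize(b,(400,343),interpolation=2),0,57,0,0,0)]))
E
```

```text
time: 64.95
position: [0.4307, -0.3488, 0.1149]
tool_rot: [-2.31, -1.559, -0.62]
ft_force: [0.7, -0.6, -1.2]
grip_width: 0.497
time: 65.25
position: [0.43, -0.3509, 0.1154]
tool_rot: [-2.314, -1.559, -0.62]
ft_force: [-0.8, 0.3, -2.1]
grip_width: 0.495
now grasp pt [ 0.4264 -0.3596  0.1319] t 65.25 grip 0.495 q [ 0.1501  0.6128  1.042   1.7007 -0.8634  1.6012  1.0195] F [-0.8477  0.253  -2.1495]
(array([ 0.4278, -0.3562,  0.08  ]), 68.15, 30) -> [-22.5  -0.4  46.9] [ 0.008  0.004 -0.002]
```

View pics/c13.png

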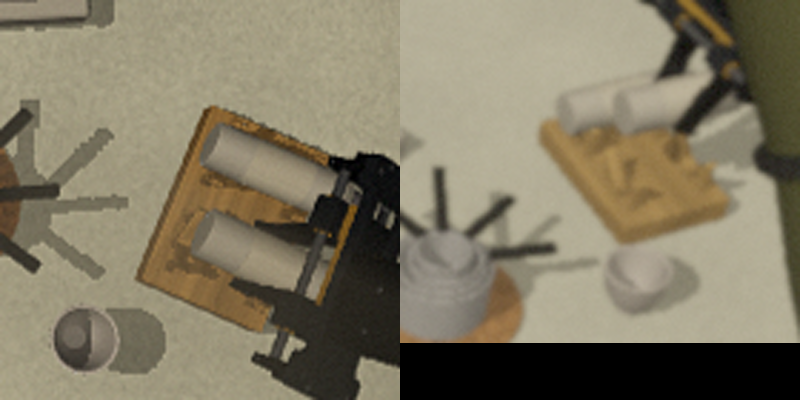

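Bottle 2 lies in bay 1. Bottle 1 is level above bay 2. Lowering carefully because the gripper body passes close over bottle 2.

```bash
python3 -m creep '[[[0,-10,0,20,0.004,0,0],[0,-20,0,40,0.008,0,0],[0,-22,0,47,0.008,0.004,0],[0,-22,0,47,0.008,0.004,0],[0,-22,0,47,0.008,0.004,0]]]'
python3 -m creep '[[[0,0,0,0,0,0,0],[0,0,0,0,0,0,0]]]'
python3 -m creep '[[[0,-1.5,0,3,0,0,0],[0,-3,0,5,0,0,0],[0,-3,0,5,0,0,0],[0,-3,0,5,0,0,0]]]'
python3 - <<'E'
from h import *
go6((np.array([.4278,-.3562,.071]),68.15,30))
E
```

```text
time: 65.85
position: [0.431, -0.3464, 0.0617]
tool_rot: [-2.304, -1.554, -0.615]
ft_force: [-0.5, 0.9, -1.6]
grip_width: 0.497
time: 66.05
position: [0.4314, -0.3469, 0.0627]
tool_rot: [-2.305, -1.555, -0.616]
ft_force: [-0.1, -0.3, -2.7]
grip_width: 0.496
time: 66.45
position: [0.4311, -0.3464, 0.0562]
tool_rot: [-2.304, -1.554, -0.616]
ft_force: [-0.1, 0.0, -2.4]
grip_width: 0.501
now grasp pt [ 0.4276 -0.3552  0.0726] t 66.45 grip 0.501 q [ 0.18    0.6873  0.9908  1.7366 -0.9143  1.5386  1.076 ] F [-0.1038  0.0249 -2.3834]
(array([ 0.4278, -0.3562,  0.071 ]), 68.15, 30) -> [-1.5  0.6  1. ] [-0.003 -0.001 -0.003]
```

```bash
python3 -m creep '[[[0,-1.5,0.6,1,0,0,0],[0,-1.5,0.6,1,0,0,0],[0.5,-1.5,0.6,1,0,0,0],[0.65,-1.5,0.6,1,0,0,0],[0.65,-1.5,0.6,1,0,0,0]]]'
python3 -m creep '[[[0.65,0,0,0,0,0,0],[0.65,0,0,0,0,0,0],[0.65,0,0,-30,0,0,0],[0.65,0,0,-70,0,0,0],[0.65,0,0,-110,0,0,0]]]'
python3 -m creep '[[[0.65,0,0,-50,0,0,0],[0.65,0,0,-100,0,0,0],[0.65,-40,0,-130,0,0,0],[0.65,-80,0,-130,0,0,0],[0.65,-120,0,-130,0,0,0]]]'
python3 -m creep '[[[0.65,0,0,0,0,0,0],[0.65,0,0,0,0,0,0],[0.65,0,0,0,0,0,0]]]'
python3 - <<'E'
from h import *
im=ctrl.get_image("top");cv2.imwrite("pics/top11.png",im[:,:,::-1]);im2=ctrl.get_image("side");cv2.imwrite("pics/side11.png",im2[:,:,::-1])
a=im[120:280,280:480,::-1];b=im2[60:260,180:430,::-1]
cv2.imwrite("pics/c14.png",cv2.hconcat([cv2.copyMakeBorder(cv2.resize(a,None,fx=2,fy=2,interpolation=2),0,80,0,0,0),cv2.resize(b,(400,400),interpolation=2)]));go6()
E
```

```text
time: 66.95
position: [0.4315, -0.3474, 0.0549]
tool_rot: [-2.304, -1.555, -0.616]
ft_force: [0.8, 0.4, -0.5]
grip_width: 0.595
time: 67.45
position: [0.4109, -0.3986, 0.1508]
tool_rot: [-2.303, -1.554, -0.615]
ft_force: [0.8, 0.5, -0.2]
grip_width: 0.647
time: 67.95
position: [0.3476, -0.5575, 0.2028]
tool_rot: [-2.306, -1.557, -0.616]
ft_force: [0.1, 0.0, -0.3]
grip_width: 0.65
time: 68.25
position: [0.3491, -0.5549, 0.2029]
tool_rot: [-2.303, -1.556, -0.617]
ft_force: [-0.2, -0.1, -0.7]
grip_width: 0.651
now grasp pt [ 0.3461 -0.5635  0.2199] t 68.35 grip 0.648 q [ 0.636   0.8189  0.9909  1.1714 -0.8853  1.9439  1.1101] F [ 0.2371  0.4474 -0.0703]
```

View pics/c14.png

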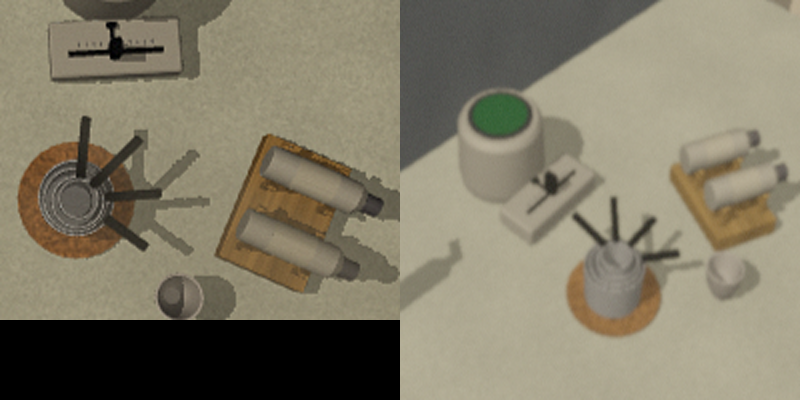

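Run:
```python
from h import *
f=lambda u,v:(280+(u+.5)/2-.5,120+(v+.5)/2-.5)
c=np.array([.4686,-.3712]);ax=np.array([np.cos(np.radians(68.15)),np.sin(np.radians(68.15))])
for n,b,k in(("bottle_2",(265,162),(382,207)),("bottle_1",(241,226),(358,270))):
    B=ray("top",f(*b),.069)[:2];K=ray("top",f(*k),.069)[:2]
    d=(K-B)/np.linalg.norm(K-B);mid=(B+K)/2-d*.0155
    print(n,"len %.3f"%np.linalg.norm(K-B),"mid",mid,"along-axis off",(mid-c)@ax,"lat",(mid-c)@[ax[1],-ax[0]],"dir",np.degrees(np.arctan2(*d[::-1])))
T=[ray("top",f(*p),z)[:2] for p,z in(((84,117),.072),((139,139),.078),((160,194),.066),((144,247),.060))]
print("tip gaps",[np.linalg.norm(a-b) for a,b in zip(T,T[1:])])
s=ctrl.get_state();print(s["time"],s["ft_force"])
```

```text
bottle_2 len 0.158 mid [ 0.5077 -0.3906] along-axis off -0.0034691757396176567 lat 0.04350721752999998 dir -109.921875683833
bottle_1 len 0.156 mid [ 0.4256 -0.3582] along-axis off -0.003926702083464217 lat -0.04472143943986115 dir -109.25728313436517
tip gaps [np.float64(0.0755672010858833), np.float64(0.07490740203680461), np.float64(0.07080211325330549)]
68.35 [ 0.2371  0.4474 -0.0703]
```

```bash
python3 -c "
from bench import ctrl
print(ctrl.close_job())"
```

```text
the job is handed in; nothing more can be done
None
```

The job is done and handed in at about 68 s of the 210 s allowed. No verdict was reported.

- **Slider:** I set it first, and it needed one small re-grip correction. By camera edges it stands about 1–1.5 mm past the pointer towards the warmer's −y, with about 1 mm measuring error. I left it there rather than touch it again.
- **Pans:** all four (A, B, C, D) are nested upright on the mat, with handles at about −125°, −85°, −5° and −45°. Neighbouring handle ends measured 71–76 mm apart. Pan A's rim centre measured about 3 mm from the mat's centre. I saw no pan knocked aside.
- **Bottles:** both lie on their sides in the cradle, bottle 2 in bay 1 and bottle 1 in bay 2. Their middles measured about 3.5 mm (bottle 2) and 4 mm (bottle 1) from the bay middles along the axis, towards the caps, and within 1 mm sideways. The visible lengths came out 3–5 mm long, so these readings are good to about 3 mm.
- **Left alone:** the bowl was standing in its place in the last picture. I never moved near the pump bottle or the cream jar.

The arm ended clear of everything. Camera and arm positions disagreed by about 2 mm in y, which may account for part of these offsets.

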